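# Check the spring return of a mirror mount

### The job

Check the spring return of the two-axis mirror mount with closed fingertips, grasping and lifting nothing: press the front corner with the round pad down until its pointer is level with the tip of the brass rider on its scale, hold it there for a second and let it spring back up; then do the same with the corner that has the square pad. Press only one corner at a time, do not force a pointer clearly past its rider, and do not touch the mirror. Leave the riders and the bottle, eyepiece and canister standing about where they are.

Things in the scene. Friction and masses are not known exactly. Their poses are not given: they have to be found in the camera images.
- mirror_mount: two-axis mirror mount, fixed on the desk: flat aluminium base (T-shaped, 16 mm high, 290 mm wide along y) under a black V-shaped tilt plate (top 54 mm above the desk). Origin on the desk under its middle, z up, -x its front, to the robot. From a pivot ball at (60, 0, 50) mm two arms, 34 mm wide, run to the sprung corners, front left (round pad) and front right (square pad)
- round_pad (a point): centre of the top of the aluminium press pad (round, 22 mm across, 8 mm high) on the front left corner of the tilt plate; it sinks with the corner. At rest at (-10.7, +70.7, 62) mm in the mount's frame, 100 mm from the pivot ball; the upright scale plate stands 45 mm farther out along the arm, up to 59 mm above the desk
- round_pointer (a point): tip of the thin dark pointer that sticks straight out past the round pad's corner, 161 mm from the pivot ball, so it sinks about 1.6 mm for each mm the pad is pressed; at rest 50 mm above the desk
- round_mark (a point): inner tip of the small brass rider on the scale beside the round pad's pointer: the mark for that pointer. It stands about 5 mm beyond the pointer's tip, 13 to 30 mm lower than the pointer at rest, and stays put when not touched
- tilt_round (a joint): tilt of the plate at the round pad's corner, rad: 0 at rest (sprung up against its stop), growing as the pad is pressed, hard stop at 0.25. Pointer drop = 161 mm x sin(value). The pad pushes back with about 3 N at first to 10 N at 0.19 rad. The two corners move independently
- square_pad (a point): centre of the top of the aluminium press pad (square, 20 mm wide, 8 mm high) on the front right corner of the tilt plate; it sinks with the corner. At rest at (-10.7, -70.7, 62) mm in the mount's frame, 100 mm from the pivot ball; the upright scale plate stands 45 mm farther out along the arm, up to 59 mm above the desk
- square_pointer (a point): tip of the thin dark pointer that sticks straight out past the square pad's corner, 161 mm from the pivot ball, so it sinks about 1.6 mm for each mm the pad is pressed; at rest 50 mm above the desk
- square_mark (a point): inner tip of the small brass rider on the scale beside the square pad's pointer: the mark for that pointer. It stands about 5 mm beyond the pointer's tip, 13 to 30 mm lower than the pointer at rest, and stays put when not touched
- tilt_square (a joint): tilt of the plate at the square pad's corner, rad: 0 at rest (sprung up against its stop), growing as the pad is pressed, hard stop at 0.25. Pointer drop = 161 mm x sin(value). The pad pushes back with about 3 N at first to 10 N at 0.19 rad. The two corners move independently
- tilt_plate: the black V-shaped tilt plate with both pads and pointers; origin at the pivot ball
- mirror: round mirror, 45 mm across in a 51 mm ring, face up on the plate between the two arms; origin under its centre, 54 mm above the desk and 14 mm ahead (+x) of the mount's origin at rest; the ring's and glass's top is 4 mm higher. Not to be touched
- dropper_bottle: loose brown dropper bottle, 29 mm across, 102 mm high, standing behind and left or right of the mount's arms; origin under its centre
- spare_eyepiece: loose black eyepiece, 39 mm across, 46 mm high, standing behind and right or left of the mount's arms; origin under its centre
- objective_can: loose white canister with a black cap, 42 mm across, 54 mm high, standing to the right of the mount; origin under its centre
Mind the look-alikes: they are no part of the job. Leave any orange look-alike of the objective_can alone. Leave any red look-alike of the dropper_bottle alone.

How it is judged:
By the outcome, as a careful person would: the job done as asked, in the order asked, and still so for the second after the job is handed in, with the robot touching nothing.
It also fails if it takes over 51 s, if anything falls off the work surface, if the arm or the gripper's body presses on something with over 40 N, if the wrist force passes 120 N, or if a joint passes its speed limit or range.

### The arm

A 6-joint arm with a two-finger parallel gripper is mounted at the origin on a cart in front of the work surface, level with it; the furniture and walls round the work are solid. World frame = base frame: x ahead of the robot, y to its left, z up, the work surface at z = 0. Lengths are in m, angles in rad, forces in N, time in s.
With the tool pointing down it reaches from about 0.35 to 0.775 m from the base axis. Payload 5.5 kg.
Tool frame: the origin (TCP) lies midway between the tips of the shut fingers; the grasp point (between the pads) lies 19 mm behind it (env.tcp_to_grasp is the distance from the TCP to the grasp point, in m); z points along the fingers, y is the direction in which the jaws open and shut (so a half turn about z gives the same grasp; the last joint's range is limited). The gripper opens to 85 mm and grips with 20 to 120 N. Pads are 22 mm wide; open, the fingers measure 114 mm over their backs; the gripper's body (76 mm by 85 mm) begins 54 mm behind the grasp point. The pads swing forward as they close: fully open they stand 13 mm farther back than shut.
Start: joints at [0.969, 0.313, 0.046, 1.304, 0, 1.431], TCP at [0.256, 0.515, 0.231] pointing down, gripper open.
Joint ranges: [-2.76, 2.76], [-0.86, 1.69], [-1.03, 1.26], [-2.2, 2.34], [-1.47, 1.5], [-3.14, 3.14]. Speed limits (rad/s): [2.57, 2.57, 3.14, 3.14, 3.14, 3.14].

### API

Orientations are given as a unit quaternion [w, x, y, z].
In Python, from workcell import get_state, viewer, hand_in, finder, env gives the robot as it stands.
- The arm moves only by the tool arm_command, never from a script. Its argument "motion" is a list of rows, each an object of numbers: "x", "y", "z": the shift along the tool's x, y, z in mm; "rx", "ry", "rz": the turn, a rotation vector about the tool's x, y, z in degrees; "hand": the closure, from -1 (fully open) to 1 (shut). A call has 1 to 10 rows; each row is the pose to reach, as a shift and turn from the pose commanded when the call began, along the tool's axes at that moment; what a row does not reach only later rows make up. A row lasts 1/8 s, in which the tool goes at most 62.5 mm and 10.7 degrees, less where a joint would pass 70% of its speed; a pose out of reach is approached as far as the arm can. A call with a gripper value outside its range is refused whole. The fingers move at their own pace and stop on an object; "force" is the grip in N (left out, the last holds). Time passes only in rows, so rows that repeat a pose let the fingers close. It gives the time, the measured TCP pose, the force and the opening at its end, in the units of the state.
- get_state(): the state, without advancing time (a new reading comes with each control period).
- viewer.read_camera(name): name is "scene" or "top"; returns a dict with "image" (384x512x3 uint8, red, green, blue), "z_map" (384x512 float32, m along the optical axis (not along the pixel's ray), 0 where there is no reading), "intrinsics" (3x3 intrinsics, pixels), "rvec" (rotation vector, rad) and "tvec" (3), from world to camera coordinates, as OpenCV has them. Camera axes: x right, y down, z forward; pixel columns grow to the right and rows downward; lengths in m; the calibration is good to about 2 mm. A picture is of the moment at which its call begins.
- hand_in(): hands the job in, once; it reports no verdict.
Trained networks look in a picture, given as the dict that the camera call returned (one of the last four; its "shot" number tells which), for a name from the list of things; names that differ only in an ending like _2 or _b are one class to them, and where a whole thing is asked for, a point or a joint stands for the part that bears it (a point fixed in the world has none). Each returns a list of dicts, best first, with "score" (0 to 1); they miss things now and then, are a little off and sometimes report something else, mostly with a low value. They report only what shows in the picture. A call takes as long as a camera call. They do not tell look-alikes from the thing itself.
- finder.find_in(picture, query): "at" ([column, row] in pixels, amid what is visible of it).
- finder.masks_of(picture, query): "region" (384x512 bool, what is visible of it) and "at" ([column, row] in pixels, amid what is visible of it).
The state is a dict: "clock": time; "joint_pos": joint angles; "qvel": joint speeds; "tau": joint torques, N m; "tcp_pos": TCP position; "orientation": TCP orientation; "wrist_force": force on the tool from outside, world axes, zero at the start; "ft_torque": the same for the moment, N m; "finger_gap": finger opening in m.
Only numpy, scipy, OpenCV 4.12 (cv2) and the standard library are available. Lean on these libraries where they do the work, as an engineer would, in place of code of your own. Each camera call takes 0.05 s, during which the arm holds its last target.

## Working session

There is one attempt and no reset: what is moved stays moved. The work goes in short steps, Python scripts to look and compute and a tool call to move; the robot and the scene stay as the last step left them, time stands still between calls to the robot, and variables do not carry over. Pictures are saved under pics/ and viewed, and the job is handed in when it is done.

Besides the shell and the picture viewer there is one more tool, called after "Request:" by a JSON object that holds its "api" and its "payload", one argument or row to a line. arm_command: Moves the arm, as the interface text tells. Its arguments: {"type":"object","properties":{"motion":{"type":"array","items":{"type":"object","properties":{"x":{"type":"number"},"y":{"type":"number"},"z":{"type":"number"},"rx":{"type":"number"},"ry":{"type":"number"},"rz":{"type":"number"},"hand":{"type":"number"}}}},"force":{"type":"number"}},"required":["motion"]}

```bash
ls; mkdir -p pics
python3 - <<'E'
from workcell import get_state, viewer, finder, env
import cv2,numpy as np,pickle
s=get_state();print(s)
for n in ("scene","top"):
    p=viewer.read_camera(n); pickle.dump(p,open(n+'0.pkl','wb'))
    cv2.imwrite(f'pics/{n}0.png',cv2.resize(p['image'][:,:,::-1],(800,600),interpolation=cv2.INTER_CUBIC))
    print(n,p['intrinsics'],p['rvec'],p['tvec'])
    for q in ("round_pad","round_pointer","round_mark","square_pad","square_pointer","square_mark","mirror","objective_can","dropper_bottle","spare_eyepiece"):
        print(q,[(np.round(r['at'],1),round(r['score'],2)) for r in finder.find_in(p,q)][:3])
E
```

```text
pics
{'clock': 0.0, 'joint_pos': array([ 9.69387942e-01,  3.13997551e-01,  4.49580535e-02,  1.30364554e+00,
       -4.03684002e-05,  1.43120578e+00]), 'qvel': array([-6.26337667e-04,  3.95069566e-04,  3.09882012e-04,  6.25392468e-04,
        1.61296629e-03, -6.17927885e-05]), 'tau': array([ 2.77264953e-04, -4.80625892e+01,  2.98534155e+01,  1.94489595e-02,
       -2.23346615e-04, -9.47483159e-06]), 'tcp_pos': array([0.25591089, 0.51430597, 0.23040198]), 'orientation': array([-3.23119164e-04,  2.28862295e-01,  9.73458349e-01, -8.87587532e-04]), 'wrist_force': array([ 0.01088231, -0.1004229 ,  0.00405556]), 'ft_torque': array([ 0.04068464, -0.02851221, -0.01771318]), 'finger_gap': 0.08528244057985666}
scene [[475.51645249   0.         255.95868599]
 [  0.         475.51645249 185.35401023]
 [  0.           0.           1.        ]] [ 2.13864799 -1.097408    0.47847712] [-0.33452049  0.30413181  0.95559384]
round_pad [(array([274. , 197.4]), 0.71), (array([277.4, 199.7]), 0.68)]
round_pointer [(array([274.1, 198.6]), 0.76)]
round_mark []
square_pad [(array([280.3, 197.5]), 0.64)]
square
[... 524 characters left out ...]
400745 -2.14547011  0.25739206] [-0.04278909  0.51120461  1.06993935]
round_pad [(array([274.4, 190.3]), 0.73)]
round_pointer [(array([275.5, 192.4]), 0.91)]
round_mark []
square_pad [(array([273.3, 190.6]), 0.59), (array([358.7, 219. ]), 0.22)]
square_pointer [(array([274.9, 192.2]), 0.86), (array([272.6, 191.5]), 0.67)]
square_mark [(array([277.5, 195. ]), 0.28)]
mirror [(array([273.9, 191.7]), 0.85), (array([274.3, 209.5]), 0.49)]
objective_can [(array([359.3, 187.5]), 0.62), (array([360.5, 221.5]), 0.6), (array([223.5, 182.4]), 0.19)]
dropper_bottle [(array([275.7, 189.4]), 0.56), (array([327.2, 185.1]), 0.53), (array([275.9, 191.3]), 0.48)]
spare_eyepiece [(array([223.8, 183. ]), 0.72)]
```

View pics/scene0.png

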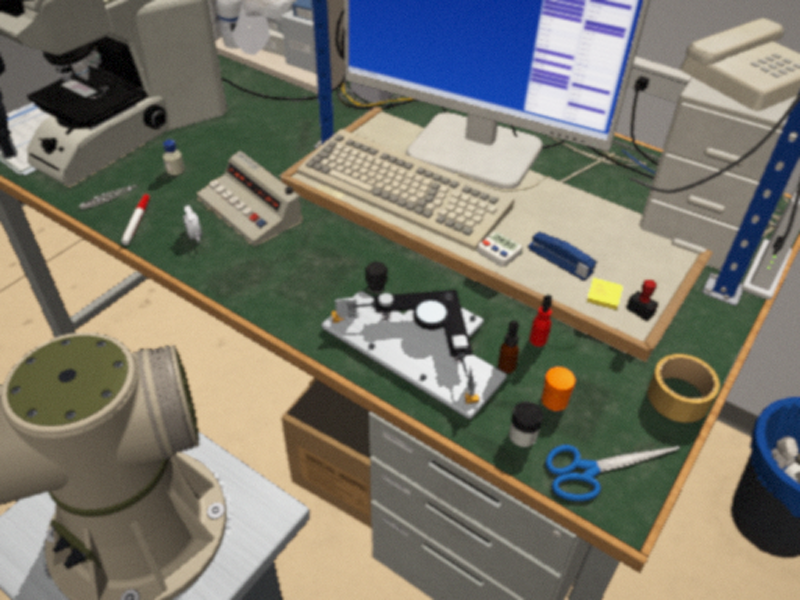

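View pics/top0.png

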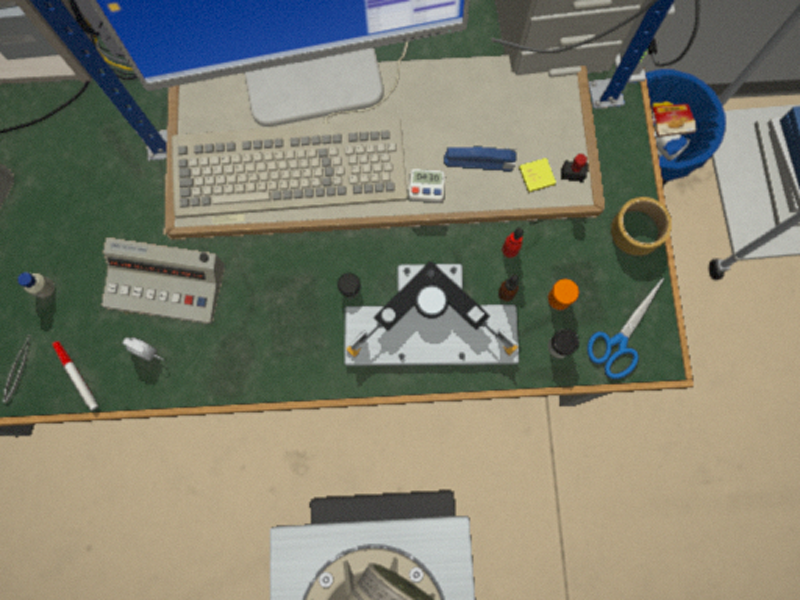

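Run:
```python
import cv2,pickle
p=pickle.load(open('scene0.pkl','rb'))['image'][:,:,::-1]
cv2.imwrite('pics/s0c.png',cv2.resize(p[140:290,190:390],(800,600),interpolation=cv2.INTER_CUBIC))
p=pickle.load(open('top0.pkl','rb'))['image'][:,:,::-1]
cv2.imwrite('pics/t0c.png',cv2.resize(p[130:250,200:360],(800,600),interpolation=cv2.INTER_CUBIC))
```

```text
(no output)
```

View pics/s0c.png

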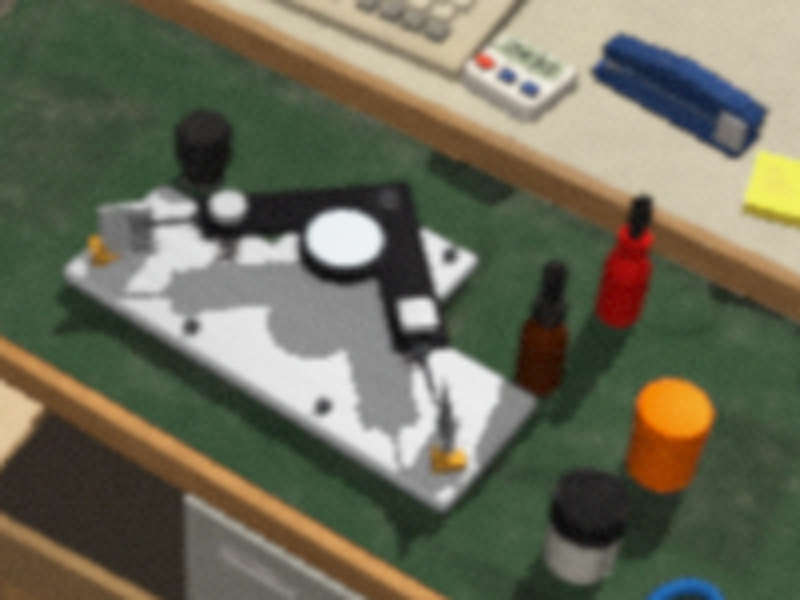

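View pics/t0c.png

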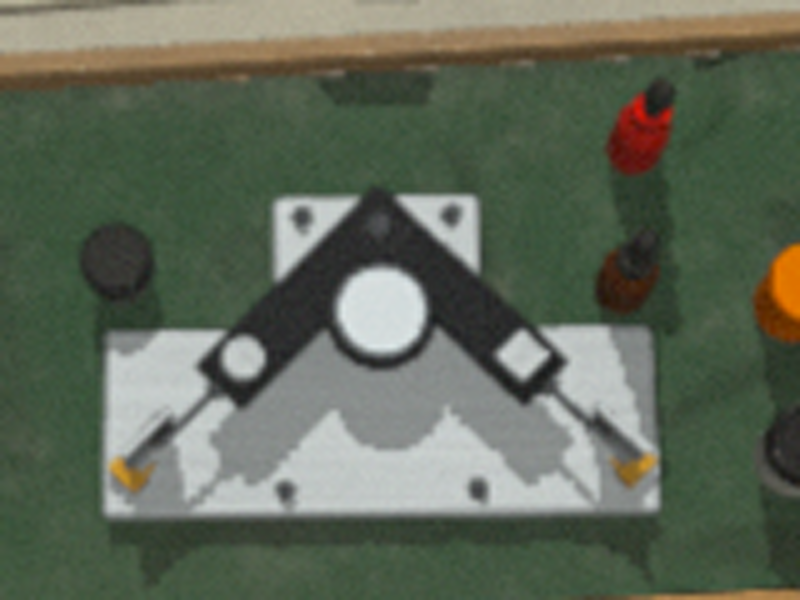

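The arm's pads are clear. The round pad is at about (248.5, 201) and the square pad at about (304.5, 201) in the top view. The brass riders are at about (226, 224) and (326, 223). Next I fit the mount's pose and the rider positions.

```bash
cat > h.py <<'E'
import numpy as np,cv2,pickle
def cam(p):
    R=cv2.Rodrigues(np.array(p['rvec'],float))[0];t=np.array(p['tvec'],float).reshape(3);return np.array(p['intrinsics']),R,t
def proj(p,X):
    K,R,t=cam(p);c=np.atleast_2d(X)@R.T+t;u=c@K.T;return u[:,:2]/u[:,2:]
def tri(ps,uv):
    P=[]
    for p in ps:
        K,R,t=cam(p);P.append(K@np.c_[R,t])
    X=cv2.triangulatePoints(P[0],P[1],np.array(uv[0],float).reshape(2,1),np.array(uv[1],float).reshape(2,1));return (X[:3]/X[3]).ravel()
def onplane(p,uv,z):
    K,R,t=cam(p);d=R.T@np.linalg.inv(K)@np.array([uv[0],uv[1],1.]);c=-R.T@t;return c+d*(z-c[2])/d[2]
def deproj(p,uv,w=0):
    K,R,t=cam(p);u,v=int(round(uv[0])),int(round(uv[1]));z=p['z_map'][v,u];return R.T@(np.linalg.inv(K)@np.array([uv[0],uv[1],1.])*z-t)
def blob(p,kind,win):
    x0,y0,x1,y1=win
    hsv=cv2.cvtColor(p['image'],cv2.COLOR_RGB2HSV).astype(float)[y0:y1,x0:x1]
    return hsv
E
python3 - <<'E'
from h import *
S=pickle.load(open('scene0.pkl','rb'));T=pickle.load(open('top0.pkl','rb'))
# hsv dumps around riders
for p,n,ws in((S,'S',[(208,194,226,210),(292,246,310,262)]),(T,'T',[(218,216,236,232),(316,216,336,232)])):
    hsv=cv2.cvtColor(p['image'],cv2.COLOR_RGB2HSV).astype(float)
    for x0,y0,x1,y1 in ws:
        h=hsv[y0:y1,x0:x1];m=(h[...,0]>8)&(h[...,0]<25)&(h[...,1]>110)
        yy,xx=np.nonzero(m);w=h[...,1][m]
        c=((xx*w).sum()/w.sum()+x0,(yy*w).sum()/w.sum()+y0)
        print(n,len(xx),c,xx.min()+x0,xx.max()+x0,yy.min()+y0,yy.max()+y0)
    crops=[]
    for x0,y0,x1,y1 in ws:
        cx,cy=(x0+x1)//2,(y0+y1)//2
        crops.append(cv2.resize(p['image'][cy-20:cy+20,cx-20:cx+20,::-1],(400,400),interpolation=cv2.INTER_CUBIC))
    cv2.imwrite(f'pics/rid{n}.png',np.hstack(crops))
# white blobs: pads + mirror
for p,n,ws in((S,'S',{'r':(240,184,255,198),'m':(262,188,292,212),'s':(286,210,302,226)}),(T,'T',{'r':(241,194,257,209),'m':(262,180,290,204),'s':(296,193,313,209)})):
    g=cv2.cvtColor(p['image'],cv2.COLOR_RGB2GRAY).astype(float)
    for k,(x0,y0,x1,y1) in ws.items():
        print(n,k);print(g[y0:y1,x0:x1].astype(int)) if k!='m' else None
E
```

```text
S 30 (np.float64(214.34968287526428), np.float64(202.25792811839324)) 212 218 199 205
S 39 (np.float64(301.3217310950254), np.float64(254.7374095179424)) 298 305 252 257
T 25 (np.float64(225.28935460824005), np.float64(224.61371755179806)) 222 229 222 227
T 27 (np.float64(326.5037457434733), np.float64(223.31305334846766)) 323 330 221 226
S r
[[ 20  25  26  18  27  38  62  71  74  77  74  74  75  75  71]
 [ 27  26  22  27  39  49  66  80  78  76  74  76  75  76  73]
 [ 41  41  39  44  53  68  82  85  87  80  74  74  76  72  71]
 [ 47  47  50  58  81 107 125 129 120 105  85  70  70  71  68]
 [ 41  47  66 108 144 174 190 188 182 159 120  74  56  47  48]
 [ 38  43  96 161 196 209 211 212 208 201 167  97  51  33  34]
 [ 33  58 121 182 211 218 216 216 216 210 182 115  53  32  31]
 [ 38  52 117 180 211 215 215 216 214 213 191 127  60  29  27]
 [ 41  46 103 163 199 213 216 215 211 203 170 105  51  33  30]
 [ 35  35  73 121 167 189 196 195 188 168 127  73  36  27  32]
 [ 34  25  46  80 111 131 139 137 129 114  83  53  33  30  28]
 [ 32  21  27  46  69  88  95  94  85  75  51  31  29  25  30]
[... 2663 characters left out ...]
 41  77 131 187 199 200 195 192 189 170 127  76 100 155 192]
 [ 44  44  66 127 191 200 203 198 193 196 196 193 186 156  70  99 158]
 [ 37  40  63 121 193 202 197 191 190 194 199 202 190 128  47  52 100]
 [ 42  39  44  79 140 184 195 194 195 200 200 187 130  65  34  36  66]
 [ 72  43  39  44  73 137 183 198 199 202 191 130  68  35  32  53 110]
 [117  73  44  37  41  74 126 175 201 190 132  64  32  35  47  89 158]
 [138 118  89  46  37  39  68 114 154 126  66  34  32  40  81 139 186]
 [137 139 122  87  46  29  39  62  81  61  39  36  43  60  80 127 176]
 [140 138 135 122  82  44  37  36  39  35  37  35  49  69  76 121 185]
 [138 135 137 136 123  86  48  37  38  33  46  62  82  84  89  99 157]]
```

View pics/ridS.png

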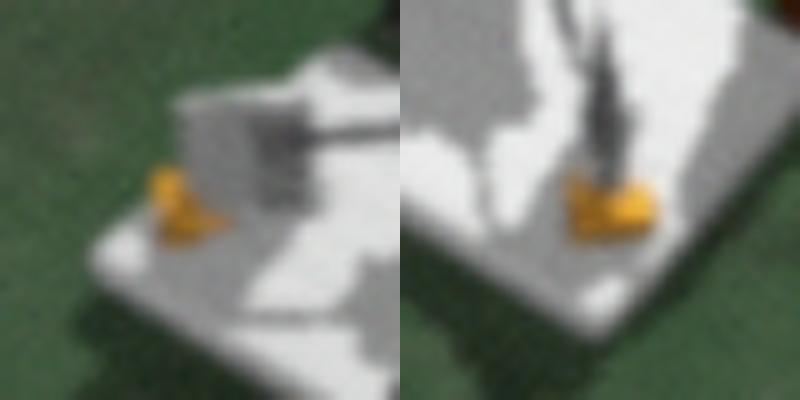

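View pics/ridT.png

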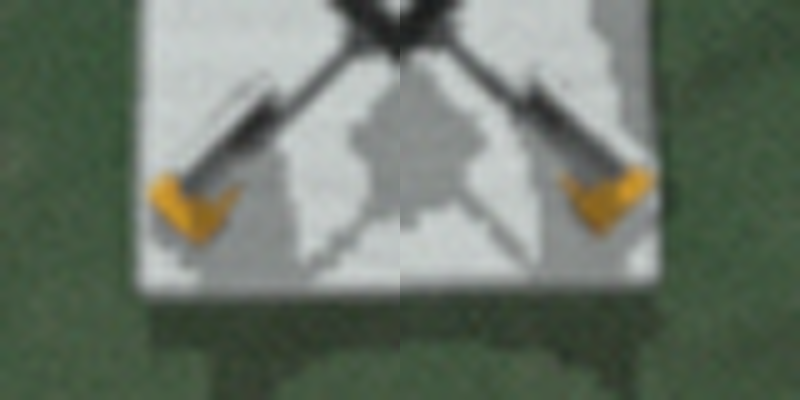

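```bash
cat > fit.py <<'E'
from h import *
from scipy.optimize import least_squares
S=pickle.load(open('scene0.pkl','rb'));T=pickle.load(open('top0.pkl','rb'))
def cen(p,win,th):
    x0,y0,x1,y1=win;g=cv2.cvtColor(p['image'],cv2.COLOR_RGB2GRAY)[y0:y1,x0:x1].astype(float)
    m=(g>th).astype(np.uint8);n,l,st,c=cv2.connectedComponentsWithStats(m)
    i=1+np.argmax(st[1:,4]);mm=cv2.dilate((l==i).astype(np.uint8),np.ones((3,3)))>0
    w=np.clip((g-60)/(140-0),0,1)*mm; yy,xx=np.mgrid[y0:y1,x0:x1];return np.array([(w*xx).sum()/w.sum(),(w*yy).sum()/w.sum()])
W={'S':{'r':(240,186,255,197),'m':(262,188,290,212),'s':(288,213,300,223)},'T':{'r':(243,196,254,207),'m':(262,180,290,204),'s':(297,194,311,208)}}
M={'r':[-.0107,.0707,.062],'s':[-.0107,-.0707,.062],'m':[.014,0,.058]}
obs={c:{k:cen({'S':S,'T':T}[c],W[c][k],150) for k in M} for c in 'ST'}
print(obs)
def mw(v,X):
    c,s=np.cos(v[2]),np.sin(v[2]);X=np.atleast_2d(X);return X@np.array([[c,-s,0],[s,c,0],[0,0,1]]).T+[v[0],v[1],v[3] if len(v)>3 else 0]
def res(v,cams='ST'):
    return np.concatenate([proj({'S':S,'T':T}[c],mw(v,M[k]))[0]-obs[c][k] for c in cams for k in M if not(c=='S' and k=='x')])
if __name__=='__main__':
    for cams in('ST','S','T'):
        f=least_squares(res,[.55,0,0],args=(cams,));print(cams,f.x,np.round(f.fun,2))
    f=least_squares(res,[.55,0,0,0]);print(f.x,np.round(f.fun,2))
    for p,n,ks in((S,'S',obs['S']),(T,'T',obs['T'])):
        for k in M: print(n,k,deproj(p,obs[n][k]))
    v=least_squares(res,[.55,0,0]).x;np.save('v.npy',v)
    a=1/np.sqrt(2);
    for s in(1,-1):
        P=[[.06-.7071*r,s*.7071*r,h] for r,h in((.1,.062),(.161,.05),(.166,.037),(.166,.020),(.145,.059))]
        print('S',np.round(proj(S,mw(v,P)),1).tolist());print('T',np.round(proj(T,mw(v,P)),1).tolist())
E
python3 fit.py
```

```text
{'S': {'r': array([246.5641958 , 190.59286713]), 's': array([294.06258149, 217.8662538 ]), 'm': array([275.66444818, 199.05841303])}, 'T': {'r': array([248.11323274, 201.06569635]), 's': array([304.00598949, 200.50629507]), 'm': array([275.83314692, 191.63170725])}}
ST [ 0.47896001 -0.11860997 -0.04509913] [ 0.26 -0.25  0.11 -0.52  0.21 -0.24  0.03  0.29 -0.01  0.36 -0.01  0.36]
S [ 0.47774374 -0.1188667  -0.04606185] [ 0.07  0.06 -0.09 -0.14  0.03  0.1 ]
T [ 0.47983356 -0.11865144 -0.04388164] [ 0.04 -0.02 -0.02 -0.01 -0.02  0.02]
[ 0.47974573 -0.11829676 -0.04468437 -0.00183685] [ 0.34  0.04  0.13 -0.27  0.25  0.04 -0.09  0.16 -0.23  0.21 -0.17  0.23]
S r [ 0.46968665 -0.04799667  0.06286629]
S s [ 0.46524442 -0.18852825  0.05986055]
S m [ 0.49390404 -0.1181138   0.05565722]
T r [ 0.47114521 -0.04752689  0.06689339]
T s [ 0.46528162 -0.188464    0.06547558]
T m [ 0.49415318 -0.11937253  0.05685365]
S [[246.8, 190.3], [222.2, 195.7], [220.4, 199.5], [220.6, 204.1], [228.6, 192.6]]
T [[248.1, 201.4], [231.3, 219.1], [230.2, 221.4], [230.6, 222.5], [235.6, 214.1]]
S [[294.2, 217.3], [298.7, 241.0], [298.6, 246.3], [298.0, 250.9], [297.7, 233.0]]
T [[304.0, 200.9], [321.1, 218.4], [321.9, 220.6], [321.0, 221.7], [316.9, 213.4]]
```

```bash
cat > rid.py <<'E'
from fit import *
for n,p in(('S',S),('T',T)):
    K,R,t=cam(p);print(n,'cam at',-R.T@t)
    im=p['image'].astype(int)
    for x0,y0,x1,y1 in {'S':[(209,196,224,209),(293,244,310,261)],'T':[(219,217,234,230),(318,217,335,230)]}[n]:
        print(n,'cols',x0,'rows',y0);print((im[...,0]-im[...,2])[y0:y1,x0:x1])
E
python3 rid.py
```

```text
{'S': {'r': array([246.5641958 , 190.59286713]), 's': array([294.06258149, 217.8662538 ]), 'm': array([275.66444818, 199.05841303])}, 'T': {'r': array([248.11323274, 201.06569635]), 's': array([304.00598949, 200.50629507]), 'm': array([275.83314692, 191.63170725])}}
S cam at [-0.19505724 -0.52986403  0.89373177]
S cols 209 rows 196
[[  2   2   4   5   2  -1   0   1  -1   0  -1   0  -3   1   0]
 [  4   2   6   5   6   7   1  -1   0   0  -1   0   0  -2  -1]
 [  4   4   5  25  39  37  14   3   1  -1  -4   1  -2   0  -1]
 [  2   4  17  67 104  87  42  12   1  -3   0  -2  -1  -2  -2]
 [  3   0  29  93 133 119  64  19   7   4   0  -1  -2   1   2]
 [ -3   2  24  82 127 126  85  45  16   5   3  -2   2   1   0]
 [  0   2  17  64 106 120 105  74  35  16   8   5  -1   1   0]
 [  0   0   8  39  79 108 109  94  70  51  32  12   0  -1  -1]
 [  1   1   5  27  66  98 111 107  88  74  48  19   1  -4  -1]
 [  1  -1   3  16  54  79  84  76  50  28  15   6   0   0  -2]
 [  2  -1   0  13  38  47  45  34  16   4   1   2  -2   1   0]
 [  2  -2  -1   1   7  11   9   7   3  -2   1  -1   0  -3   0]
 [ -2   1 
[... 2412 characters left out ...]
 -4  -1  -4  -4  -3  -1   2  -4  14  33  13  -1  -3   0   1]
 [ -4  -4  -6   9  30   9  -3   4  13  14  63 113  88  35   8   4   7]
 [ -6  -3  -4   8  47  58  25  34  68  81 131 151 112  38   4   0   4]
 [ -5  -3  -5   1  18  71  75  90  98 114 147 120  49   7   2   1   2]
 [ -5  -7  -5  -2  -1  42  93 107 100 104  91  47   7  -7  -2  -2  -1]
 [ -3  -6  -3  -4   1  18  70 102  98  78  35   3  -4  -4   2   2   1]
 [ -4  -3  -3  -3   1   1  20  69  72  38   3  -4  -3  -1   0   0   2]
 [ -6  -7   0  -2  -5  -5   0  27  30   7  -4  -4  -2  -2  -3   3   2]
 [ -1  -5  -3   1  -5  -2  -1   3   0  -2  -3  -3  -5  -2  -3   0  -3]
 [ -2  -5  -3  -3  -2  -2  -3  -2  -2   0  -4  -4  -4  -3   0   6   3]]
```

```bash
cat > tip.py <<'E'
from fit import *
v=np.load('v.npy')
off={c:{k:obs[c][k]-proj({'S':S,'T':T}[c],mw(v,M[k]))[0] for k in M} for c in 'ST'}
tips={'r':{'S':(219.6,203.65),'T':(230.4,222.2)},'s':{'S':(298.3,251.0),'T':(321.9,221.3)}}
def P(s,r,l,z): # along arm r, lateral l
    a=.70711;return [.06-a*r+a*l, s*(a*r+a*l), z]
if __name__=='__main__':
  for k,s in(('r',1),('s',-1)):
    for lat in(False,True):
        f=lambda q:np.concatenate([ (proj({'S':S,'T':T}[c],mw(v,P(s,q[0],q[2] if lat else 0,q[1])))[0]+off[c][k]-tips[k][c]) for c in 'ST'])
        o=least_squares(f,[.166,.025,0]);print(k,np.round(o.x*1000,1),np.round(o.fun,2))
    for r in (.164,.166,.168):
        f=lambda q:proj(S,mw(v,P(s,r,0,q[0])))[0]+off['S'][k]-tips[k]['S']
        o=least_squares(f,[.025]);print('  S only r',r,np.round(o.x*1000,1),np.round(o.fun,2))
  print(mw(v,[M['r'],M['s']]),v)
E
python3 tip.py
```

```text
{'S': {'r': array([246.5641958 , 190.59286713]), 's': array([294.06258149, 217.8662538 ]), 'm': array([275.66444818, 199.05841303])}, 'T': {'r': array([248.11323274, 201.06569635]), 's': array([304.00598949, 200.50629507]), 'm': array([275.83314692, 191.63170725])}}
r [167.2  23.    0. ] [ 0.22 -0.03 -0.19  0.14]
r [167.2  23.2  -0.2] [ 0.22 -0.04 -0.15  0.17]
  S only r 0.164 [22.8] [ 1.51 -0.08]
  S only r 0.166 [22.9] [ 0.71 -0.04]
  S only r 0.168 [22.9] [-0.09  0.  ]
s [167.9  24.5   0. ] [-0.07 -0.1  -0.11  0.27]
s [167.6  23.8   0.5] [ 0.11 -0.03 -0.09  0.09]
  S only r 0.164 [19.4] [-0.56 -0.07]
  S only r 0.166 [21.9] [-0.31 -0.04]
  S only r 0.168 [24.3] [-0.06 -0.01]
[[ 0.47145832 -0.04749946  0.062     ]
 [ 0.46508346 -0.18875568  0.062     ]] [ 0.47896001 -0.11860997 -0.04509913]
```

```bash
cat > plan.py <<'E'
from h import *
from scipy.spatial.transform import Rotation as Ro
from workcell import get_state
v=np.load('v.npy')
def tgt(k,th,r_extra=0,lift=0,tilt=None):
    """pad-centre pose at tilt th; lift (m) back along tool z"""
    s=1 if k=='r' else -1; yaw=v[2]
    if tilt is None: tilt=th
    out=np.array([np.cos(yaw+s*np.radians(135)),np.sin(yaw+s*np.radians(135)),0]);up=np.array([0,0,1.])
    piv=np.array([v[0]+.06*np.cos(yaw),v[1]+.06*np.sin(yaw),.05])
    n=np.cos(th)*up+np.sin(th)*out;al=np.cos(th)*out-np.sin(th)*up
    pos=piv+al*(.1+r_extra)+n*.012
    nt=np.cos(tilt)*up+np.sin(tilt)*out;at=np.cos(tilt)*out-np.sin(tilt)*up
    z=-nt
    if s==1: x=at;y=np.cross(z,x)
    else: y=-at;x=np.cross(y,z)
    return pos+nt*lift,Ro.from_matrix(np.c_[x,y,z])
def delta(pos,R,pc=None,Rc=None):
    s=get_state();q=s['orientation'];Rc=Rc or Ro.from_quat([q[1],q[2],q[3],q[0]]);pc=s['tcp_pos'] if pc is None else pc
    return Rc.inv().apply(pos-pc)*1e3,(Rc.inv()*R).as_rotvec(degrees=True)
E
python3 - <<'E'
from plan import *
p,R=tgt('r',.165,lift=.0);print(p)
p,R=tgt('r',.0,lift=.05,tilt=.165);print(p,*[np.round(a,1) for a in delta(p,R)])
p[2]=.2;print(p,*[np.round(a,1) for a in delta(p,R)])
E
```

```text
[ 0.47103475 -0.04703585  0.04541179]
[ 0.46590865 -0.0414252   0.11132092] [-435.6 -404.5  120. ] [ 1.7 -9.3 21.1]
[ 0.46590865 -0.0414252   0.2       ] [-435.6 -404.5   31.3] [ 1.7 -9.3 21.1]
```

Request:
{"api": "arm_command", "payload": {
  "motion": [
    {"x": -44,"y": -40,"z": 3,"hand": 1},
    {"x": -87,"y": -81,"z": 6,"hand": 1},
    {"x": -131,"y": -121,"z": 9,"hand": 1},
    {"x": -174,"y": -162,"z": 12,"hand": 1},
    {"x": -218,"y": -202,"z": 15,"hand": 1,"rz": 5},
    {"x": -261,"y": -243,"z": 18,"hand": 1,"rx": 0.8,"ry": -4.5,"rz": 10},
    {"x": -305,"y": -283,"z": 21,"hand": 1,"rx": 1.7,"ry": -9.3,"rz": 15},
    {"x": -348,"y": -324,"z": 24,"hand": 1,"rx": 1.7,"ry": -9.3,"rz": 21.1},
    {"x": -392,"y": -364,"z": 28,"hand": 1,"rx": 1.7,"ry": -9.3,"rz": 21.1},
    {"x": -435.6,"y": -404.5,"z": 31.3,"hand": 1,"rx": 1.7,"ry": -9.3,"rz": 21.1}
  ],
  "force": 60
}}

```text
invalid input at $.motion[0]: expected keys x, y, z, rx, ry, rz, hand
```

Request:
{"api": "arm_command", "payload": {
  "motion": [
    {"hand": 1},
    {"hand": 1},
    {"hand": 1},
    {"hand": 1}
  ]
}}

```text
invalid input at $.motion[0]: expected keys x, y, z, rx, ry, rz, hand
```

Run:
```python
from plan import *
s=get_state();print(s)
p,R=tgt('r',.0,lift=.02,tilt=.165);print(p,*[np.round(a,1) for a in delta(p,R)])
```

```text
{'clock': 1.1, 'joint_pos': array([9.69400247e-01, 3.13179119e-01, 4.61059032e-02, 1.30363729e+00,
       3.52765850e-05, 1.43119634e+00]), 'qvel': array([-0.00099879,  0.00079743, -0.00081975, -0.00172211, -0.00038673,
       -0.00040523]), 'tau': array([-1.09337801e-03, -4.80483484e+01,  2.98815447e+01,  4.03981021e-04,
       -3.66919476e-04, -9.29759182e-06]), 'tcp_pos': array([0.25621069, 0.51479539, 0.23133749]), 'orientation': array([-9.04529965e-07,  2.28851829e-01,  9.73461267e-01,  4.63851928e-05]), 'wrist_force': array([ 0.4660659 ,  0.19897167, -0.16839058]), 'ft_torque': array([ 0.03109105, -0.00698421, -0.023986  ]), 'finger_gap': 0.084981831808056}
[ 0.46923234 -0.04506307  0.08172837] [-440.2 -406.3  149.6] [ 1.7 -9.3 21.1]
```

Request:
{"api": "arm_command", "payload": {
  "motion": [
    {"x": -44,"y": -40,"z": 3,"rx": 0,"ry": 0,"rz": 0,"hand": 1},
    {"x": -87,"y": -81,"z": 6,"rx": 0,"ry": 0,"rz": 0,"hand": 1},
    {"x": -131,"y": -121,"z": 9,"rx": 0,"ry": 0,"rz": 0,"hand": 1},
    {"x": -174,"y": -162,"z": 12,"rx": 0,"ry": 0,"rz": 0,"hand": 1},
    {"x": -218,"y": -202,"z": 15,"rx": 0,"ry": 0,"rz": 5,"hand": 1},
    {"x": -261,"y": -243,"z": 18,"rx": 0.8,"ry": -4.5,"rz": 10,"hand": 1},
    {"x": -305,"y": -283,"z": 21,"rx": 1.7,"ry": -9.3,"rz": 15,"hand": 1},
    {"x": -348,"y": -324,"z": 24,"rx": 1.7,"ry": -9.3,"rz": 21,"hand": 1},
    {"x": -392,"y": -364,"z": 28,"rx": 1.7,"ry": -9.3,"rz": 21,"hand": 1},
    {"x": -436,"y": -405,"z": 31,"rx": 1.7,"ry": -9.3,"rz": 21,"hand": 1}
  ],
  "force": 60
}}

```text
clock: 2.35
tcp_pos: [0.4666, -0.0439, 0.2006]
orientation: [0.076, 0.401, 0.912, -0.032]
wrist_force: [1.4, 0.7, 0.1]
finger_gap: 0.0001
```

Request:
{"api": "arm_command", "payload": {
  "motion": [
    {"x": 0,"y": 0,"z": 0,"rx": 0,"ry": 0,"rz": 0,"hand": 1},
    {"x": 0,"y": 0,"z": 0,"rx": 0,"ry": 0,"rz": 0,"hand": 1},
    {"x": 0,"y": 0,"z": 0,"rx": 0,"ry": 0,"rz": 0,"hand": 1}
  ]
}}

```text
clock: 2.72
tcp_pos: [0.4656, -0.0407, 0.2003]
orientation: [0.075, 0.401, 0.913, -0.033]
wrist_force: [0.3, 0.5, 0.1]
finger_gap: 0.0
```

Run:
```python
from plan import *
s=get_state();print(s)
p,R=tgt('r',.0,lift=.02,tilt=.165);print(p,*[np.round(a,1) for a in delta(p,R)])
```

```text
{'clock': 2.725, 'joint_pos': array([-0.19726419,  0.01865825, -0.40039731,  1.01882479, -0.0956554 ,
        0.62349875]), 'qvel': array([ 0.01181016, -0.0020266 ,  0.00031712, -0.0029017 ,  0.00024365,
       -0.00070755]), 'tau': array([-5.66894934e-01, -3.10895455e+01,  3.02918208e+01, -1.31793123e+00,
       -3.41810798e-01,  4.89720158e-03]), 'tcp_pos': array([ 0.46562325, -0.04071789,  0.20032068]), 'orientation': array([ 0.07492219,  0.40053459,  0.91263152, -0.03259472]), 'wrist_force': array([0.29712099, 0.52553878, 0.12003605]), 'ft_torque': array([0.10619143, 0.1346223 , 0.01302074]), 'finger_gap': 8.212261234507612e-06}
[ 0.46923234 -0.04506307  0.08172837] [ 13.7  -0.3 117.9] [ 0.1 -0.1  0.2]
```

Request:
{"api": "arm_command", "payload": {
  "motion": [
    {"x": 5,"y": 0,"z": 40,"rx": 0,"ry": 0,"rz": 0,"hand": 1},
    {"x": 10,"y": 0,"z": 80,"rx": 0,"ry": 0,"rz": 0,"hand": 1},
    {"x": 13.7,"y": 0,"z": 110,"rx": 0,"ry": 0,"rz": 0,"hand": 1},
    {"x": 13.7,"y": -0.3,"z": 118,"rx": 0,"ry": 0,"rz": 0,"hand": 1},
    {"x": 13.7,"y": -0.3,"z": 118,"rx": 0,"ry": 0,"rz": 0,"hand": 1}
  ]
}}

```text
clock: 3.35
tcp_pos: [0.4699, -0.0456, 0.082]
orientation: [0.075, 0.401, 0.913, -0.033]
wrist_force: [0.7, -0.2, -0.8]
finger_gap: -0.0
```

```bash
cat > look.py <<'E'
import sys
from plan import *
from workcell import viewer
def look(tag,cams=('scene','top'),win=None):
    for n in cams:
        p=viewer.read_camera(n);pickle.dump(p,open(f'{n}_{tag}.pkl','wb'))
        x0,y0,x1,y1=(win or {'scene':(200,150,320,270),'top':(205,150,345,255)})[n] if not win else win[n]
        k=int(min(800/(x1-x0),600/(y1-y0)))
        cv2.imwrite(f'pics/{n}_{tag}.png',cv2.resize(p['image'][y0:y1,x0:x1,::-1],None,fx=k,fy=k,interpolation=cv2.INTER_CUBIC))
if __name__=='__main__':
    look(sys.argv[1]);s=get_state();print(s['clock'],s['tcp_pos'],s['wrist_force'])
E
python3 look.py h1
python3 - <<'E'
from plan import *
for th in (.08,.13,.145,.165):
    p,R=tgt('r',th,tilt=.165);print(th,p,*[np.round(a,1) for a in delta(p,R)])
E
```

```text
3.45 [ 0.47091757 -0.0461813   0.08302926] [-0.56211593 -0.37230326  0.20758026]
0.08 [ 0.47101702 -0.04701645  0.05397015] [ 4.1 -0.5 28.8] [0.1 0.1 0.1]
0.13 [ 0.47096802 -0.04696281  0.04893533] [ 5.  -0.6 33.7] [0.1 0.1 0.1]
0.145 [ 0.47098643 -0.04698296  0.04742483] [ 5.3 -0.6 35.2] [0.1 0.1 0.1]
0.165 [ 0.47103475 -0.04703585  0.04541179] [ 5.5 -0.6 37.2] [0.1 0.1 0.1]
```

View pics/scene_h1.png

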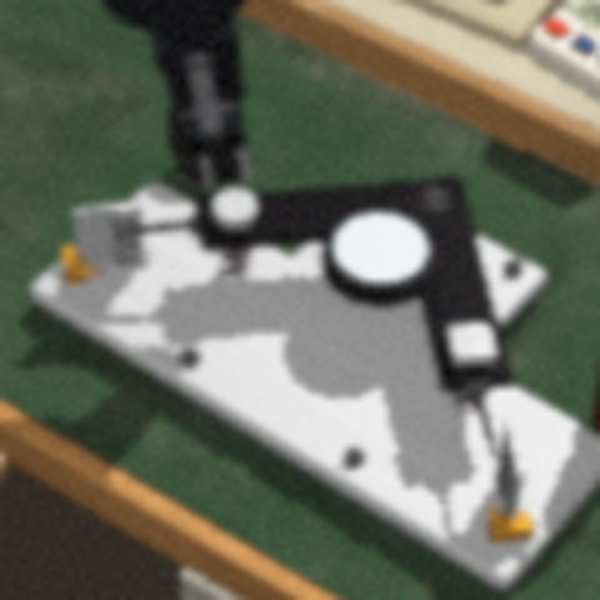

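View pics/top_h1.png

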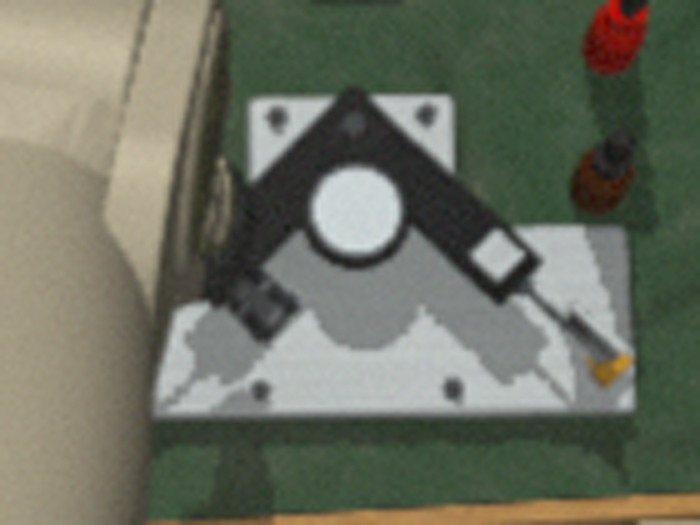

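Run:
```python
from plan import *
S=pickle.load(open('scene_h1.pkl','rb'));T=pickle.load(open('top_h1.pkl','rb'))
s=get_state();q=s['orientation'];R=Ro.from_quat([q[1],q[2],q[3],q[0]]);tp=s['tcp_pos'];print(tp,R.as_matrix())
for d in([0,0,0],[.011,0,0],[-.011,0,0],[0,.011,0],[0,-.011,0],[0,0,-.05],[0,0,-.08]):
    X=tp+R.apply(d);print(d,proj(S,X),proj(T,X))
for p,n,c in((S,'S',(242,186)),(T,'T',(258,205))):
    x,y=c
    K,Rc,t=cam(p)
    print(n)
    for yy in range(y-16,y+13,3):
        print(yy,[tuple(int(round(a*1000)) for a in deproj(p,(xx,yy))) for xx in range(x-12,x+13,4)])
```

```text
[ 0.47091757 -0.0461813   0.08302926] [[-0.66671733  0.73668879  0.1130382 ]
 [ 0.72678127  0.67622937 -0.12042768]
 [-0.16515747  0.00186283 -0.98626545]]
[0, 0, 0] [[246.27956224 184.1531796 ]] [[247.41543938 199.80891741]]
[0.011, 0, 0] [[241.83948082 185.02964591]] [[244.36428064 203.0129506 ]]
[-0.011, 0, 0] [[250.72102835 183.27643995]] [[250.46622465 196.60527642]]
[0, 0.011, 0] [[245.77483395 181.0096719 ]] [[244.27829807 196.79071994]]
[0, -0.011, 0] [[246.79108728 187.33901829]] [[250.56343929 202.83756178]]
[0, 0, -0.05] [[242.84169202 169.52768031]] [[244.44836595 197.80927152]]
[0, 0, -0.08] [[240.6720181  160.29738294]] [[242.53133778 196.51729895]]
S
170 [(555, 71, 2), (437, -35, 149), (444, -42, 148), (422, -70, 179), (457, -55, 145), (592, 29, -2), (594, 17, 3)]
173 [(549, 66, -1), (517, 27, 45), (415, -64, 173), (416, -74, 177), (423, -80, 176), (580, 21, 0), (586, 12, 1)]
176 [(541, 60, -3), (515, 26, 36), (407, -70, 173), (413, -77, 172), (417, -85, 174), (570, 13, 1), (575, 4, 2)]
179 [(529, 50, 1), (512, 24, 28), (415, -64, 154), (427, -66, 146), (440, -67, 136)
[... 1218 characters left out ...]
, -54, 256), (437, -63, 221), (473, -73, 54), (480, -83, 17), (480, -94, 16), (472, -103, 52)]
204 [(411, -47, 318), (427, -54, 238), (434, -62, 204), (444, -71, 155), (472, -83, 19), (472, -93, 17), (471, -104, 15)]
207 [(420, -45, 243), (426, -53, 210), (431, -62, 186), (433, -71, 172), (464, -82, 19), (464, -93, 15), (464, -104, 12)]
210 [(459, -40, 16), (423, -53, 193), (425, -61, 183), (425, -70, 180), (425, -79, 176), (455, -92, 19), (455, -103, 19)]
213 [(450, -40, 18), (449, -50, 20), (420, -61, 169), (419, -70, 175), (419, -79, 172), (447, -92, 18), (447, -102, 19)]
216 [(443, -39, 15), (442, -50, 16), (441, -60, 19), (412, -70, 174), (440, -81, 20), (440, -92, 17), (439, -102, 17)]
```

Request:
{"api": "arm_command", "payload": {
  "motion": [
    {"x": 2,"y": 0,"z": 10,"rx": 0,"ry": 0,"rz": 0,"hand": 1},
    {"x": 4,"y": 0,"z": 18,"rx": 0,"ry": 0,"rz": 0,"hand": 1},
    {"x": 4.5,"y": 0,"z": 24,"rx": 0,"ry": 0,"rz": 0,"hand": 1},
    {"x": 5,"y": 0,"z": 29,"rx": 0,"ry": 0,"rz": 0,"hand": 1},
    {"x": 5,"y": 0,"z": 32,"rx": 0,"ry": 0,"rz": 0,"hand": 1},
    {"x": 5,"y": 0,"z": 33,"rx": 0,"ry": 0,"rz": 0,"hand": 1},
    {"x": 5,"y": 0,"z": 33,"rx": 0,"ry": 0,"rz": 0,"hand": 1}
  ]
}}

```text
clock: 4.32
tcp_pos: [0.4689, -0.0457, 0.0477]
orientation: [0.074, 0.401, 0.912, -0.032]
wrist_force: [-4.9, 5.5, 6.2]
finger_gap: 0.0001
```

```bash
cat > cmp.py <<'E'
import sys
from look import *
from tip import S as S0, off, P, mw, v as vv
tag,k=sys.argv[1],sys.argv[2];s_=1 if k=='r' else -1
win={'scene':(200,180,240,210) if k=='r' else (280,228,320,258)}
look(tag,('scene',),win)
st=get_state();print(st['clock'],st['tcp_pos'],st['wrist_force'])
p=pickle.load(open(f'scene_{tag}.pkl','rb'))
for z in(.05,.03,.025,.02): print(z,np.round(proj(p,mw(vv,P(s_,.161*np.cos(np.arcsin((.05-z)/.161)),0,z)))[0]+off['S'][k],1),'rider r166',np.round(proj(p,mw(vv,P(s_,.166,0,z)))[0]+off['S'][k],1))
x0,y0,x1,y1=(208,190,232,209) if k=='r' else (288,232,310,258)
print('gray cols',x0,'rows',y0);print(p['image'][y0:y1,x0:x1].min(2).astype(int))
E
python3 cmp.py p1 r | grep -v "^{"
```

```text
4.375 [ 0.46889949 -0.04565954  0.04771091] [-4.33014868  5.73038065  6.03042927]
0.05 [221.9 195.9] rider r166 [219.9 196.1]
0.03 [222.7 201.5] rider r166 [220.2 201.7]
0.025 [223.1 202.8] rider r166 [220.3 203. ]
0.02 [223.5 204.1] rider r166 [220.4 204.4]
gray cols 208 rows 190
[[ 63  59  59  59  63  61  65  71  81  81  89  95 103 116 123 133 139 153
  179 199 215 214 210 194]
 [ 58  64  62  63  65  62  81 106 119 120 124 128 144 156 166 177 190 191
  189 190 208 221 222 217]
 [ 63  66  62  62  65  69 100 134 142 139 133 130 129 131 131 144 150 147
  146 156 187 215 223 223]
 [ 65  65  62  60  61  70  89 116 126 129 124 122 119 113 109 107 113 113
  112 132 175 211 223 223]
 [ 61  63  65  62  60  65  83 106 122 119 118 117 117 112 101  96  89  88
   94 123 175 208 222 224]
 [ 67  66  61  57  59  61  81 102 120 125 121 119 119 117 111 103  92  96
  103 124 172 209 222 224]
 [ 66  63  61  63  59  65  80  98 114 120 117 114 116 117 112 108 103 102
  104 119 167 207 224 226]
 [ 63  62  62  60  62  66  78  99 117 122 119 118 118 115 106  94  91  92
   94 118 165 207 224 226]
 [ 60  61 
[... 401 characters left out ...]
70  84 100  97  74  49  46  62  92 107 113 121 125 117  99  94 104
  104 116 135 170 197 210]
 [ 76  96 125 132 111  78  45  41  51  77  86 103 119 128 131 123 123 126
  133 149 167 197 218 225]
 [116 151 155 139 113  72  43  38  46  65  79  93 116 127 138 136 138 144
  163 190 205 216 223 227]
 [166 194 184 159 117  74  48  47  59  90 111 123 129 137 139 142 143 158
  189 213 222 224 226 225]
 [200 211 204 176 132  98  87  88  98 115 133 142 143 136 140 140 147 167
  199 220 225 225 227 223]
 [205 212 210 180 147 134 129 132 131 139 144 143 144 142 140 144 164 187
  203 213 213 219 222 218]
 [181 193 196 174 148 139 142 141 142 144 138 141 140 144 147 149 172 189
  189 187 188 193 201 193]]
```

View pics/scene_p1.png

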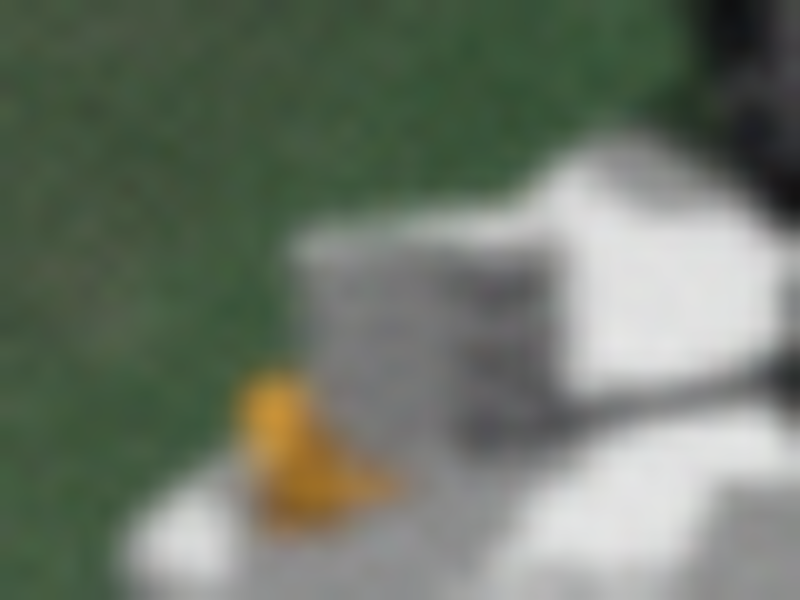

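```bash
cat > ptr.py <<'E'
# fit pointer line: model of dark band below local bg, using background = other image (pointer elsewhere)
import sys
from h import *
from tip import off,P,mw,v
def prof(tag,bg,k):
    p=pickle.load(open(f'scene_{tag}.pkl','rb'));b=pickle.load(open(f'{bg}.pkl','rb'))
    d=b['image'].astype(float).mean(2)-p['image'].astype(float).mean(2);return p,d
if __name__=='__main__':
    tag,bg,k=sys.argv[1:4]
    p,d=prof(tag,bg,k)
    x0,y0,x1,y1=(216,190,236,208) if k=='r' else (286,228,310,256)
    print('cols',x0,'rows',y0);print(d[y0:y1,x0:x1].astype(int))
E
python3 ptr.py p1 scene0 r | grep -v "^{"
```

```text
cols 216 rows 190
[[  -3    0   -8   -3   -4   -6   -5   -4   -5   -3   -3   -4   -7   -3
    -4   -4   -5   -3   -6   -5]
 [  -4   -3   -1    0   -4   -4  -10   -3   -5   -3   -6   -7   -4   -6
    -7   -7   -6   -7   -7   -4]
 [  -4   -4   -4   -7   -3    0   -1   -5   -5   -1   -7   -9   -2   -5
    -4   -3   -9   -6   -6   -8]
 [  -2   -8   -4   -5   -3   -2   -3   -1   -4   -6   -2   -5   -5  -10
   -13  -18  -22  -25  -22  -26]
 [  -5    1   -4   -2   -4   -8  -10   -5   -3   -1   -8  -17  -27  -34
   -47  -58  -70  -72  -76  -74]
 [  -4   -7   -8   -5   -4   -9  -20  -21  -14  -20  -31  -47  -75  -91
  -100 -106 -108 -108 -104 -101]
 [   0   -3   -1   -5   -1   -7  -15  -29  -25  -29  -34  -38  -61  -73
   -70  -68  -68  -58  -53  -44]
 [  -5   -6   -4   -4   -4   -1   -8  -11  -13   -9  -12  -13  -19  -19
   -17  -16  -13  -15   -8   -4]
 [  -7   -3   -7   -1   -1   -3   -4   -5    0   -2   -1   -1   -4    1
    10   13   11   17   21   39]
 [  -1   -1   -2   -6   -7   -5   -2   -1   -4   -1    0   11   18   31
    53   62   64   73   86   92]
 [  -3  -10   -4   -4    0   -2   -2    0    5    1    5   29   50   67
    88   93   84   83   74   66]
 [  -1   -4   -6   -4   -1   -4    2    8    7    1    4   25   46   55
    55   43   27   17   10    9]
 [  -1   -6   -2   -1   -5   -4   -1    0    0   -1   -4    1    5    5
     5    5   -2   -2   -4   -4]
 [  -3   -3   -1   -3   -5   -1   -2   -2   -2   -3   -4   -8   -3   -7
    -5   -5   -1   -6   -3    2]
 [  -4   -5   -4   -4   -7   -4   -6   -3   -5   -4   -6    0   -1   -4
    -4   -5   -4   -5    2   24]
 [  -3   -2   -3   -3   -1   -6   -6   -3   -4   -8   -8   -1   -6   -5
    -6   -3   -5   -2    8   37]
 [  -1   -1   -2   -6   -8   -2   -7   -4   -3   -3   -5   -5   -5   -5
    -8   -5   -5   -5   20   52]
 [  -3   -5   -6   -6   -7   -3   -6   -5   -2    0    3    2    6    2
    -1    2   -7  -20    6   41]]
```

```bash
cat > th.py <<'E'
import sys
from ptr import *
from scipy.optimize import brentq
def line(p,k,th):
    s=1 if k=='r' else -1;r=np.linspace(.11,.161,60)
    return proj(p,mw(v,[P(s,x*np.cos(th),0,.05-x*np.sin(th)) for x in r]))+off['S'][k]
def colrow(d,c,lo,hi,sg):
    y=np.arange(lo,hi+1);w=np.clip(sg*d[lo:hi+1,c],0,None);return (w*y).sum()/w.sum()
if __name__=='__main__':
    tag,bg,a,b=sys.argv[1],sys.argv[2],int(sys.argv[3]),int(sys.argv[4])
    p,d=prof(tag,bg,'r');d=d+4
    for c in range(227,235):
        L0=line(p,'r',0);f=lambda th:(lambda L:np.interp(c,L[::-1,0],L[::-1,1]))(line(p,'r',th))
        rest=colrow(d,c,192,197,-1);now=colrow(d,c,a,b,1);cor=rest-f(0)
        th=brentq(lambda t:f(t)+cor-now,0.01,.24);th2=brentq(lambda t:f(t)-now,0.01,.24)
        print(c,round(rest,2),round(f(0),2),round(now,2),'th diff',round(th,4),'abs',round(th2,4),'z',round(50-161*np.sin(th),1),round(50-161*np.sin(th2),1))
E
python3 th.py p1 scene0 198 202 | grep -v "^{"
```

```text
227 195.19 195.52 200.22 th diff 0.1202 abs 0.1121 z 30.7 32.0
228 195.37 195.45 200.34 th diff 0.1209 abs 0.1189 z 30.6 30.9
229 195.25 195.37 200.17 th diff 0.1216 abs 0.1187 z 30.5 30.9
230 195.14 195.29 199.96 th diff 0.1214 abs 0.1175 z 30.5 31.1
231 195.02 195.21 199.85 th diff 0.1237 abs 0.1187 z 30.1 30.9
232 194.86 195.13 199.69 th diff 0.1259 abs 0.1187 z 29.8 30.9
233 194.84 195.06 199.54 th diff 0.1249 abs 0.1191 z 29.9 30.9
234 194.76 194.98 199.39 th diff 0.1253 abs 0.1194 z 29.9 30.8
```

Request:
{"api": "arm_command", "payload": {
  "motion": [
    {"x": 0.3,"y": 0,"z": 2,"rx": 0,"ry": 0,"rz": 0,"hand": 1},
    {"x": 0.6,"y": 0,"z": 4,"rx": 0,"ry": 0,"rz": 0,"hand": 1},
    {"x": 0.6,"y": 0,"z": 4,"rx": 0,"ry": 0,"rz": 0,"hand": 1}
  ]
}}

```text
clock: 4.75
tcp_pos: [0.4691, -0.0458, 0.0438]
orientation: [0.074, 0.401, 0.912, -0.032]
wrist_force: [-4.0, 5.7, 7.9]
finger_gap: -0.0002
```

```bash
python3 cmp.py p2 r | sed -n '2,2p'; python3 ptr.py p2 scene0 r | tail -34|head -40;python3 th.py p2 scene0 199 204 | grep -v "^{"
```

```text
4.8 [ 0.46914763 -0.0457728   0.04389498] [-4.75976305  5.08527316  8.24681677]
 [  -2   -3   -3   -4   -4   -9   -8   -1   -1   -4   -4   -8   -5   -5
    -5   -7   -7   -5   -9   -6]
 [  -1   -2   -5   -4   -2    1   -2    0   -5    0   -5   -9   -5   -6
    -5   -3   -6   -8   -7   -7]
 [  -6   -4   -1   -4   -2   -3   -4   -4   -2   -4   -5   -5   -7  -10
   -12  -19  -22  -23  -23  -25]
 [   1    0   -4   -6   -7   -8  -12   -8   -7   -2  -11  -17  -25  -35
   -49  -58  -70  -72  -73  -75]
 [  -4   -3   -5   -7   -4   -7  -20  -23  -15  -19  -27  -49  -78  -92
  -101 -105 -106 -109 -103 -101]
 [  -3   -2    1  -11   -7   -7  -17  -30  -23  -25  -34  -41  -59  -76
   -70  -67  -69  -57  -51  -45]
 [  -5   -3   -6   -4   -7   -4   -9  -11  -15  -11  -13  -13  -19  -18
   -19  -18  -14  -14  -12  -13]
 [  -9   -4   -7   -2   -1   -1   -2   -6   -4    0   -3    0   -5   -5
    -6   -4   -3   -2   -3   -2]
 [  -4   -3   -2   -6   -5   -4   -6   -2    1   -5   -5   -3    0   -1
    -2    0    7   12   16   17]
 [  -5   -7   -7   -2    1   -3   -5   -6    0   -2   -1    4    7   13
   
[... 567 characters left out ...]
  -4   -4   -5   -4   -6   -3    3   14   14   13   11    9
     6    2    1    2   11   28]
 [  -5   -3   -4   -5   -6   -2   -8   -5   18   40   51   51   50   46
    32   30   20   -2   20   37]]
227 195.24 195.52 201.81 th diff 0.1566 abs 0.1498 z 24.9 26.0
228 195.31 195.45 201.56 th diff 0.1514 abs 0.1482 z 25.7 26.2
229 195.24 195.37 201.39 th diff 0.1518 abs 0.1485 z 25.7 26.2
230 195.13 195.29 201.3 th diff 0.1549 abs 0.1508 z 25.2 25.8
231 195.03 195.21 201.16 th diff 0.1569 abs 0.1522 z 24.8 25.6
232 194.91 195.13 201.02 th diff 0.1593 abs 0.1534 z 24.5 25.4
233 194.83 195.06 200.82 th diff 0.159 abs 0.1529 z 24.5 25.5
234 194.78 194.98 200.63 th diff 0.1581 abs 0.1529 z 24.7 25.5
```

View pics/scene_p2.png

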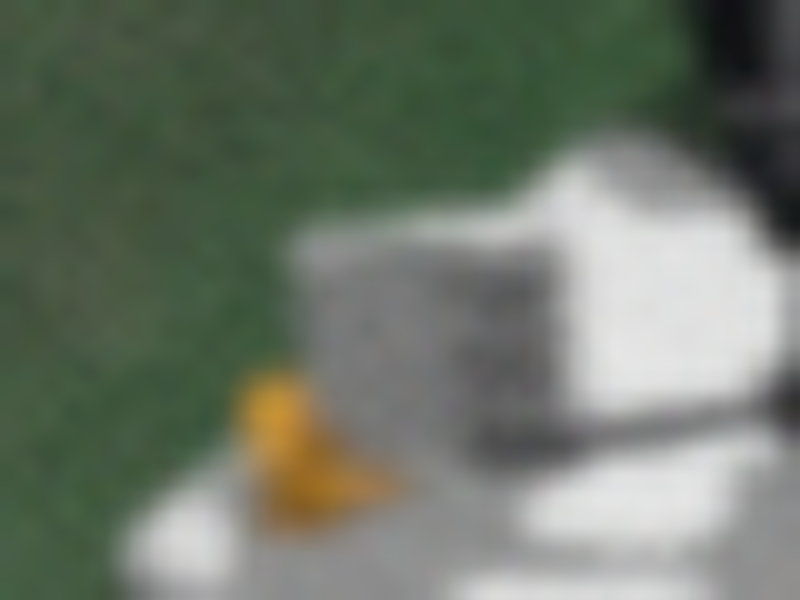

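Request:
{"api": "arm_command", "payload": {
  "motion": [
    {"x": 0.3,"y": 0,"z": 1.7,"rx": 0,"ry": 0,"rz": 0,"hand": 1},
    {"x": 0.3,"y": 0,"z": 1.7,"rx": 0,"ry": 0,"rz": 0,"hand": 1},
    {"x": 0.3,"y": 0,"z": 1.7,"rx": 0,"ry": 0,"rz": 0,"hand": 1}
  ]
}}

```text
clock: 5.18
tcp_pos: [0.4693, -0.0458, 0.0423]
orientation: [0.074, 0.401, 0.912, -0.032]
wrist_force: [-4.2, 5.1, 8.9]
finger_gap: 0.0003
```

```bash
python3 cmp.py p3 r | sed -n '2,2p'; python3 ptr.py p3 scene0 r | tail -20;python3 th.py p3 scene0 199 204 | grep -v "^{"
```

```text
5.225 [ 0.46928403 -0.04581973  0.04234982] [-4.30928987  4.9114318   8.37333586]
 [  -7   -6   -5   -5   -3   -2   -1   -5   -6   -2   -1   -3   -6   -7
    -7   -3   -5   -3   -5   -3]
 [  -3   -3   -4   -6   -3   -6   -6    0   -5   -5   -2   -2   -4   -3
    -3   -5   -4   -2    2    5]
 [  -3   -5   -3   -5   -2   -1   -4   -3   -1   -3   -3    0    0    1
     9   11   16   25   36   57]
 [  -1   -6    0   -2   -2   -5   -4   -1    0    0   -3    8   13   31
    53   61   76   84   92  101]
 [  -3   -3   -4   -4   -4   -3   -4    0    6   13   18   29   39   63
    87   93   84   76   66   65]
 [  -6   -4   -5   -3   -5    0   -1    7   23   25   23   18   27   39
    51   44   28   12   10   14]
 [  -7   -5   -2   -6   -7   -7   -4    6   14    8   -2    5    0    2
     6    6   -1   -5   -5    0]
 [  -3    0   -3   -5   -2   -5   -5    1    2    0   -4   -1   -5   -3
     1    1    0   -3   -2    3]
 [  -3   -4   -5   -5   -7   -4   -6   -3    0   12   12   11   12   14
    25   24   13    7    6   13]
 [  -4   -2   -3   -4   -7   -5   -9   -6    6   28   37   39   38   37
    44   45   29   15   21   30]]
227 195.2 195.52 202.18 th diff 0.1664 abs 0.1587 z 23.3 24.6
228 195.36 195.45 202.13 th diff 0.1642 abs 0.1621 z 23.7 24.0
229 195.26 195.37 202.05 th diff 0.1674 abs 0.1647 z 23.2 23.6
230 195.15 195.29 201.95 th diff 0.1705 abs 0.1671 z 22.7 23.2
231 195.03 195.21 201.88 th diff 0.1748 abs 0.1703 z 22.0 22.7
232 194.89 195.13 201.63 th diff 0.1751 abs 0.1689 z 22.0 22.9
233 194.82 195.06 201.38 th diff 0.1738 abs 0.1676 z 22.2 23.2
234 194.79 194.98 201.2 th diff 0.1731 abs 0.1682 z 22.3 23.1
```

View pics/scene_p3.png

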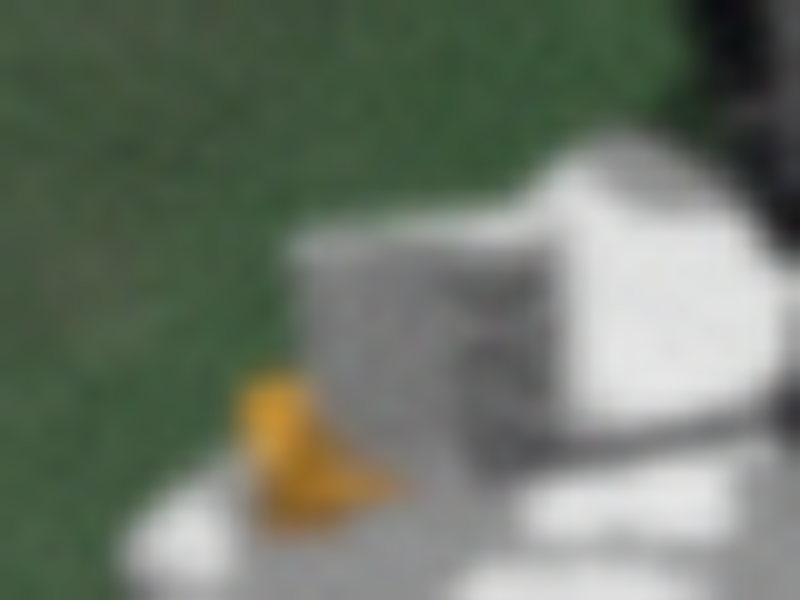

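Request:
{"api": "arm_command", "payload": {
  "motion": [
    {"x": 0,"y": 0,"z": 0.2,"rx": 0,"ry": 0,"rz": 0,"hand": 1},
    {"x": 0,"y": 0,"z": 0.2,"rx": 0,"ry": 0,"rz": 0,"hand": 1},
    {"x": 0,"y": 0,"z": 0.2,"rx": 0,"ry": 0,"rz": 0,"hand": 1},
    {"x": 0,"y": 0,"z": 0.2,"rx": 0,"ry": 0,"rz": 0,"hand": 1},
    {"x": 0,"y": 0,"z": 0.2,"rx": 0,"ry": 0,"rz": 0,"hand": 1},
    {"x": 0,"y": 0,"z": 0.2,"rx": 0,"ry": 0,"rz": 0,"hand": 1},
    {"x": 0,"y": 0,"z": 0.2,"rx": 0,"ry": 0,"rz": 0,"hand": 1},
    {"x": 0,"y": 0,"z": 0.2,"rx": 0,"ry": 0,"rz": 0,"hand": 1},
    {"x": 0,"y": 0,"z": 0.2,"rx": 0,"ry": 0,"rz": 0,"hand": 1},
    {"x": 0,"y": 0,"z": 0.2,"rx": 0,"ry": 0,"rz": 0,"hand": 1}
  ]
}}

```text
clock: 6.48
tcp_pos: [0.4693, -0.0458, 0.0422]
orientation: [0.074, 0.401, 0.912, -0.032]
wrist_force: [-4.0, 5.7, 9.0]
finger_gap: -0.0
```

```bash
python3 cmp.py p4 r | sed -n '2,2p';python3 th.py p4 scene0 199 204 | grep -v "^{"; python3 tip.py | grep -v "^{"
```

```text
6.525 [ 0.46928077 -0.04584307  0.04216776] [-3.86245904  5.86263247  8.85223579]
227 195.25 195.52 202.06 th diff 0.1622 abs 0.1558 z 24.0 25.0
228 195.3 195.45 202.31 th diff 0.1699 abs 0.1664 z 22.8 23.3
229 195.22 195.37 202.21 th diff 0.1723 abs 0.1687 z 22.4 23.0
230 195.15 195.29 201.99 th diff 0.1714 abs 0.168 z 22.5 23.1
231 195.03 195.21 201.84 th diff 0.174 abs 0.1694 z 22.1 22.9
232 194.87 195.13 201.63 th diff 0.1757 abs 0.1689 z 21.9 22.9
233 194.83 195.06 201.4 th diff 0.1741 abs 0.1682 z 22.1 23.1
234 194.79 194.98 201.29 th diff 0.1755 abs 0.1705 z 21.9 22.7
r [167.2  23.    0. ] [ 0.22 -0.03 -0.19  0.14]
r [167.2  23.2  -0.2] [ 0.22 -0.04 -0.15  0.17]
  S only r 0.164 [22.8] [ 1.51 -0.08]
  S only r 0.166 [22.9] [ 0.71 -0.04]
  S only r 0.168 [22.9] [-0.09  0.  ]
s [167.9  24.5   0. ] [-0.07 -0.1  -0.11  0.27]
s [167.6  23.8   0.5] [ 0.11 -0.03 -0.09  0.09]
  S only r 0.164 [19.4] [-0.56 -0.07]
  S only r 0.166 [21.9] [-0.31 -0.04]
  S only r 0.168 [24.3] [-0.06 -0.01]
[[ 0.47145832 -0.04749946  0.062     ]
 [ 0.46508346 -0.18875568  0.062     ]] [ 0.47896001 -0.11860997 -0.04509913]
```

Request:
{"api": "arm_command", "payload": {
  "motion": [
    {"x": -1,"y": 0,"z": -8,"rx": 0,"ry": 0,"rz": 0,"hand": 1},
    {"x": -2,"y": 0,"z": -15,"rx": 0,"ry": 0,"rz": 0,"hand": 1},
    {"x": -3,"y": 0,"z": -19,"rx": 0,"ry": 0,"rz": 0,"hand": 1}
  ]
}}

```text
clock: 6.9
tcp_pos: [0.47, -0.0467, 0.0617]
orientation: [0.075, 0.401, 0.912, -0.033]
wrist_force: [-2.1, 1.8, 2.5]
finger_gap: -0.0003
```

Request:
{"api": "arm_command", "payload": {
  "motion": [
    {"x": 0,"y": 0,"z": -3,"rx": 0,"ry": 0,"rz": 0,"hand": 1}
  ]
}}

```text
clock: 7.02
tcp_pos: [0.4701, -0.0468, 0.0646]
orientation: [0.076, 0.402, 0.912, -0.033]
wrist_force: [-0.1, 0.5, 0.7]
finger_gap: 0.0003
```

Request:
{"api": "arm_command", "payload": {
  "motion": [
    {"x": 0,"y": 0,"z": -20,"rx": 0,"ry": 0,"rz": 0,"hand": 1},
    {"x": 0,"y": 0,"z": -45,"rx": 0,"ry": 0,"rz": 0,"hand": 1},
    {"x": 0,"y": 0,"z": -60,"rx": 0,"ry": 0,"rz": 0,"hand": 1},
    {"x": 0,"y": 0,"z": -60,"rx": 0,"ry": 0,"rz": 0,"hand": 1}
  ]
}}

```text
clock: 7.52
tcp_pos: [0.4643, -0.0397, 0.1247]
orientation: [0.077, 0.402, 0.912, -0.033]
wrist_force: [0.9, 0.3, -0.3]
finger_gap: -0.0002
```

```bash
python3 cmp.py rel r | sed -n '2,2p'; python3 ptr.py rel scene0 r | grep -v "^{"
python3 - <<'E'
from plan import *
p,R=tgt('s',.0,lift=.06,tilt=.165);print(p,*[np.round(a,1) for a in delta(p,R)])
p,R=tgt('s',.0,lift=.025,tilt=.165);print(p,*[np.round(a,1) for a in delta(p,R)])
E
```

```text
7.575 [ 0.46359479 -0.03948627  0.12373625] [ 0.06958732 -0.50536206  0.19486314]
cols 216 rows 190
[[ 0 -2 -9 -2 -8 -3 -5  0 -5 -6 -2 -2 -6 -6 -3 -6 -2 -7 -4 -4]
 [-2 -2 -1 -3 -4 -5 -9 -3 -5 -2 -3 -6 -4 -5 -5 -7 -9 -6 -7 -4]
 [-4 -2 -7 -5 -2 -1 -4 -2 -8 -3 -4 -5 -4 -6 -2 -1 -5 -4 -3 -5]
 [-3 -7 -2 -3 -2  0 -5 -5 -2 -8 -2 -6 -5 -5 -4 -7 -5 -6 -4 -7]
 [-3 -1 -6 -4 -6 -4 -3 -1 -6  0 -3 -7 -1 -1 -6 -3 -7 -4 -3 -4]
 [ 0 -5 -4 -6 -3 -5 -6 -2 -3 -4 -7 -5 -7 -5 -2 -6  0 -5 -3 -4]
 [-3  0 -3 -7 -7  1 -4  0  0 -1 -9 -1 -5 -4 -1 -2 -8 -5 -5 -2]
 [-4 -3 -5 -3 -6  0 -4 -4 -7 -2 -6 -2 -5 -5 -5 -5 -4 -5 -4 -7]
 [-5 -1 -3 -4 -4 -4 -3 -3 -2 -5  0 -2 -3 -6 -5 -3 -2 -3 -5 -4]
 [-4 -1 -3 -5 -3 -7 -3  0 -5 -6 -6 -3 -3 -5 -5 -3 -5 -3 -3 -6]
 [-4 -6 -3 -4  0 -5 -3 -3 -2 -5  0 -2 -3 -5 -4 -4 -3 -3 -4 -2]
 [ 1 -4 -4 -6 -5 -6 -6 -1 -2 -2 -7 -2 -6 -3 -6 -6 -2 -2 -4 -5]
 [-1 -3 -2 -2 -5 -5 -5 -5 -3  0 -7 -2 -5 -5 -4 -3 -6 -2 -5 -5]
 [-7 -2 -3 -4 -5  0  0 -7  0 -3 -2 -6 -3 -7 -4 -5 -1 -4 -4 -4]
 [-6 -5 -2 -6 -5 -5 -9 -5 -6 -7 -7  1 -2 -4 -5 -4 -4 -4 -4 -3]
 [-6 -1 -1 -2 -4 -6 -8  0 -4 -5 -6 -3 -6 -5 -5 -4 -6 -3 -4 -4]
 [-1 -3  0 -3 -3 -7 -7  0 -3 -1 -7 -8 -5 -5 -5 -6 -4 -5 -4 -8]
 [-6 -1 -2 -2 -6 -2 -7 -7 -3 -4 -5 -5 -3 -4 -5 -2 -3 -5 -3 -6]]
[ 0.45779659 -0.19541324  0.1211851 ] [-109.2 -109.6   20.7] [-9.4  9.4  0.8]
[ 0.46204076 -0.19153561  0.08666046] [-103.5 -103.9   54.7] [-9.4  9.4  0.8]
```

View pics/scene_rel.png

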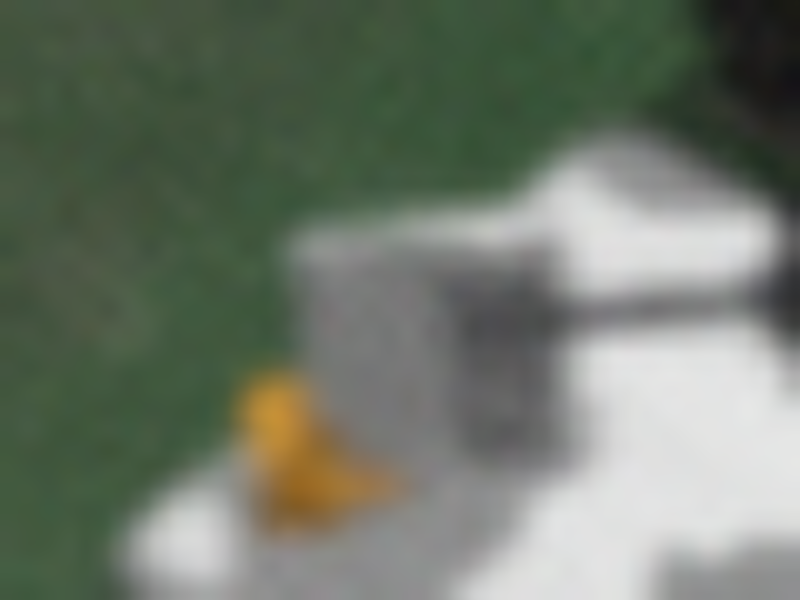

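```bash
python3 - <<'E' | grep -v "^{"
from tip import *
for n,p in(('S',S),('T',T)):
    im=p['image'].astype(int);rb=im[...,0]-im[...,2]
    for k,s,w in {'S':[('r',1,(209,196,224,209)),('s',-1,(293,244,310,261))],'T':[('r',1,(219,217,234,230)),('s',-1,(318,217,335,230))]}[n]:
        x0,y0,x1,y1=w
        pts=[]
        for y in range(y0,y1):
            for x in range(x0,x1):
                if rb[y,x]>75 and p['z_map'][y,x]>0:
                    X=deproj(p,(x,y));c,sn=np.cos(v[2]),np.sin(v[2]);d=X-[v[0],v[1],0];m=np.array([c*d[0]+sn*d[1],-sn*d[0]+c*d[1],d[2]])
                    a=.70711;r=(.06-m[0])*a+s*m[1]*a; l=-( .06-m[0])*a+s*m[1]*a
                    pts.append((x,y,r*1e3,l*1e3,m[2]*1e3))
        pts=np.array(pts);print(n,k,len(pts),'r,l,z median',np.round(np.median(pts[:,2:],0),1),'mean',np.round(pts[:,2:].mean(0),1))
        W=np.clip(rb[y0:y1,x0:x1],0,None)*(rb[y0:y1,x0:x1]>8);yy,xx=np.mgrid[y0:y1,x0:x1];cen_=((W*xx).sum()/W.sum(),(W*yy).sum()/W.sum());tips[k][n]=cen_
        if n=='S':
            for q in pts[::2]: print('   ',np.round(q,0).astype(int).tolist())
for k,s in(('r',1),('s',-1)):
    f=lambda q:np.concatenate([ (proj({'S':S,'T':T}[c],mw(v,P(s,q[0],q[2],q[1])))[0]+off[c][k]-tips[k][c]) for c in 'ST'])
    o=least_squares(f,[.166,.025,0]);print('blob centroid',k,np.round(o.x*1000,1),np.round(o.fun,2))
E
```

```text
S r 23 r,l,z median [181.8   3.9  25.3] mean [181.6   2.5  26.2]
    [213, 199, 184, 12, 28]
    [212, 200, 187, 12, 25]
    [214, 200, 182, 8, 29]
    [213, 201, 184, 5, 28]
    [215, 201, 179, 4, 29]
    [214, 202, 182, 5, 25]
    [213, 203, 185, -1, 28]
    [215, 203, 180, 1, 25]
    [214, 204, 182, -3, 25]
    [216, 204, 178, -3, 25]
    [214, 205, 183, -8, 27]
    [216, 205, 178, -6, 24]
S s 32 r,l,z median [181.7   5.4  26.7] mean [181.7   5.6  26.6]
    [298, 253, 177, -3, 27]
    [300, 253, 177, 2, 27]
    [302, 253, 181, 5, 31]
    [304, 253, 181, 10, 30]
    [298, 254, 181, -4, 29]
    [300, 254, 182, 1, 29]
    [302, 254, 180, 6, 26]
    [304, 254, 182, 10, 28]
    [306, 254, 177, 17, 20]
    [300, 255, 183, 1, 27]
    [302, 255, 182, 6, 25]
    [304, 255, 183, 10, 26]
    [306, 255, 180, 16, 20]
    [300, 256, 184, 1, 25]
    [302, 256, 186, 5, 26]
    [304, 256, 185, 10, 24]
T r 23 r,l,z median [181.3   5.8  27.1] mean [180.7   5.7  26.3]
T s 19 r,l,z median [179.6   6.3  27.9] mean [180.    6.5  28.4]
blob centroid r [180.2  23.4   5.6] [-0.01  0.    0.01 -0.01]
blob centroid s [179.7  25.5   5.8] [-0.08  0.02  0.07 -0.07]
```

```bash
python3 - <<'E'
import re
s=open('plan.py').read()
s=s.replace("    if s==1: x=at;y=np.cross(z,x)\n    else: y=-at;x=np.cross(y,z)\n","    x=at;y=np.cross(z,x)\n")
open('plan.py','w').write(s)
E
python3 - <<'E'
from plan import *
p,R=tgt('s',.0,lift=.08,tilt=.16,r_extra=.002);print(p,*[np.round(a,1) for a in delta(p,R)])
E
```

```text
[ 0.45418623 -0.19871181  0.14097818] [-112.4 -114.5    1.2] [-14.5   0.3 -88.8]
```

Request:
{"api": "arm_command", "payload": {
  "motion": [
    {"x": -11,"y": -11,"z": -8,"rx": -1.5,"ry": 0,"rz": -9,"hand": 1},
    {"x": -22,"y": -23,"z": -12,"rx": -2.9,"ry": 0,"rz": -18,"hand": 1},
    {"x": -34,"y": -34,"z": -12,"rx": -4.4,"ry": 0,"rz": -27,"hand": 1},
    {"x": -45,"y": -46,"z": -12,"rx": -5.8,"ry": 0.1,"rz": -36,"hand": 1},
    {"x": -56,"y": -57,"z": -12,"rx": -7.3,"ry": 0.2,"rz": -45,"hand": 1},
    {"x": -67,"y": -69,"z": -10,"rx": -8.7,"ry": 0.2,"rz": -54,"hand": 1},
    {"x": -79,"y": -80,"z": -8,"rx": -10.2,"ry": 0.3,"rz": -63,"hand": 1},
    {"x": -90,"y": -92,"z": -6,"rx": -11.6,"ry": 0.3,"rz": -72,"hand": 1},
    {"x": -101,"y": -103,"z": -3,"rx": -13,"ry": 0.3,"rz": -81,"hand": 1},
    {"x": -112,"y": -114,"z": 1,"rx": -14.5,"ry": 0.3,"rz": -88.8,"hand": 1}
  ]
}}

```text
clock: 8.82
tcp_pos: [0.4533, -0.1984, 0.1396]
orientation: [0.073, -0.363, 0.928, 0.03]
wrist_force: [-0.3, -0.0, -0.2]
finger_gap: -0.0004
```

Request:
{"api": "arm_command", "payload": {
  "motion": [
    {"x": 0,"y": 0,"z": 0,"rx": 0,"ry": 0,"rz": 0,"hand": 1},
    {"x": 0,"y": 0,"z": 0,"rx": 0,"ry": 0,"rz": 0,"hand": 1},
    {"x": 0,"y": 0,"z": 0,"rx": 0,"ry": 0,"rz": 0,"hand": 1}
  ]
}}

```text
clock: 9.2
tcp_pos: [0.4535, -0.1969, 0.1407]
orientation: [0.074, -0.361, 0.929, 0.03]
wrist_force: [-1.1, 0.1, 0.3]
finger_gap: -0.0
```

```bash
python3 look.py h2
python3 - <<'E'
from plan import *
p,R=tgt('s',.0,lift=.02,tilt=.16,r_extra=.002);print(p,*[np.round(a,1) for a in delta(p,R)])
E
```

```text
9.3 [ 0.45374196 -0.19710803  0.14100735] [-0.08981136 -0.10219679 -0.94205528]
[ 0.46124339 -0.19226411  0.08174455] [ 0.7 -1.6 59.9] [ 0.1 -0.1  0.1]
```

View pics/scene_h2.png

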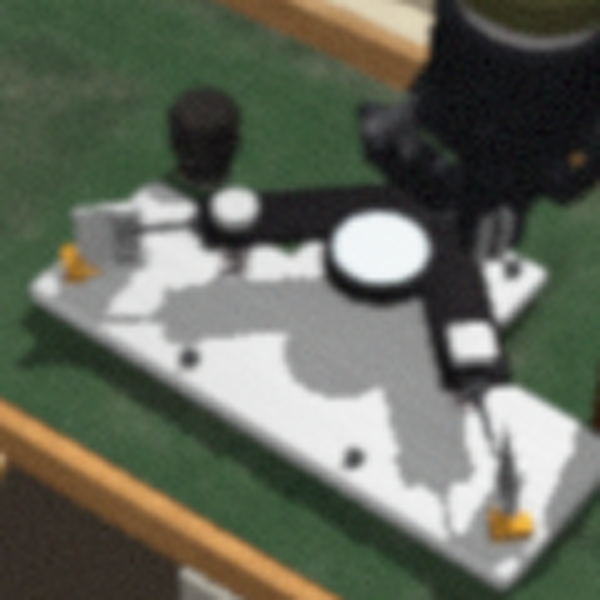

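View pics/top_h2.png

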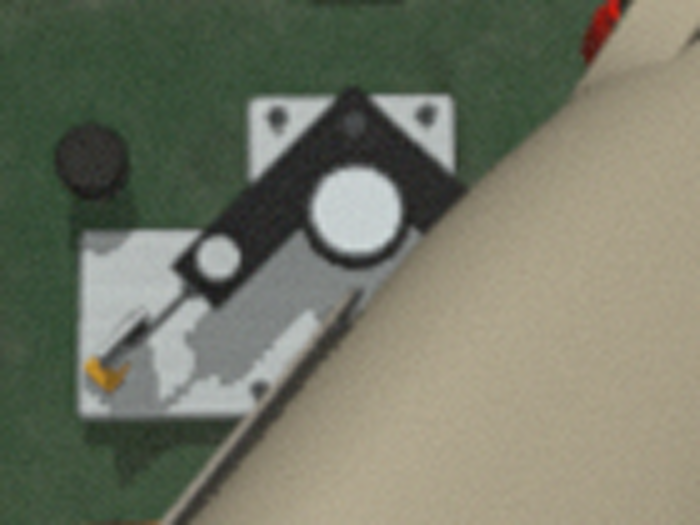

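Request:
{"api": "arm_command", "payload": {
  "motion": [
    {"x": 0.7,"y": -1.6,"z": 30,"rx": 0,"ry": 0,"rz": 0,"hand": 1},
    {"x": 0.7,"y": -1.6,"z": 52,"rx": 0,"ry": 0,"rz": 0,"hand": 1},
    {"x": 0.7,"y": -1.6,"z": 60,"rx": 0,"ry": 0,"rz": 0,"hand": 1},
    {"x": 0.7,"y": -1.6,"z": 60,"rx": 0,"ry": 0,"rz": 0,"hand": 1}
  ]
}}

```text
clock: 9.8
tcp_pos: [0.4612, -0.1925, 0.0815]
orientation: [0.074, -0.361, 0.929, 0.03]
wrist_force: [-0.2, 0.7, 0.2]
finger_gap: -0.0005
```

```bash
python3 look.py h3
python3 - <<'E'
from plan import *
T=pickle.load(open('top0.pkl','rb'));S=pickle.load(open('scene0.pkl','rb'))
print('bottle',onplane(S,(325,238),0),onplane(T,(325,191),0))
for _ in range(3):
  p,R=tgt('s',.125,tilt=.16,r_extra=.002);print(p,*[np.round(a,1) for a in delta(p,R)])
E
```

```text
9.9 [ 0.46184768 -0.19323338  0.08241061] [ 0.03828186 -0.0897164  -0.40775491]
bottle [ 0.50182643 -0.25870214  0.        ] [ 0.50219642 -0.25429305  0.        ]
[ 0.4630788  -0.19058721  0.04918955] [ 2.6  1.1 33.2] [ 0.  -0.   0.1]
[ 0.4630788  -0.19058721  0.04918955] [ 2.6  1.1 33.2] [ 0.  -0.   0.1]
[ 0.4630788  -0.19058721  0.04918955] [ 2.6  1.1 33.2] [ 0.  -0.   0.1]
```

View pics/scene_h3.png

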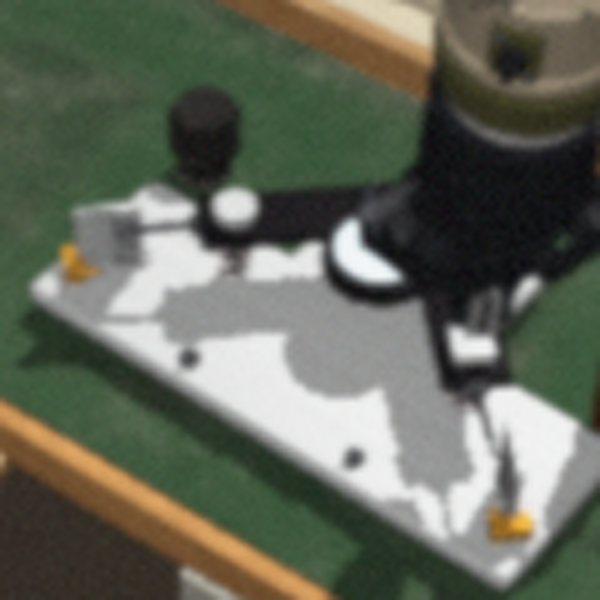

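Request:
{"api": "arm_command", "payload": {
  "motion": [
    {"x": 1,"y": 0.5,"z": 10,"rx": 0,"ry": 0,"rz": 0,"hand": 1},
    {"x": 1.5,"y": 1,"z": 18,"rx": 0,"ry": 0,"rz": 0,"hand": 1},
    {"x": 2,"y": 1,"z": 24,"rx": 0,"ry": 0,"rz": 0,"hand": 1},
    {"x": 2.5,"y": 1,"z": 29,"rx": 0,"ry": 0,"rz": 0,"hand": 1},
    {"x": 2.5,"y": 1,"z": 32,"rx": 0,"ry": 0,"rz": 0,"hand": 1},
    {"x": 2.5,"y": 1,"z": 33,"rx": 0,"ry": 0,"rz": 0,"hand": 1},
    {"x": 2.5,"y": 1,"z": 33,"rx": 0,"ry": 0,"rz": 0,"hand": 1}
  ]
}}

```text
clock: 10.78
tcp_pos: [0.4623, -0.1912, 0.0487]
orientation: [0.073, -0.361, 0.929, 0.029]
wrist_force: [-5.0, -3.6, 6.3]
finger_gap: -0.0003
```

```bash
python3 cmp.py q1 s | grep -v "^{" | head -5; python3 ptr.py q1 scene0 s | grep -v "^{"
```

```text
10.825 [ 0.46227593 -0.19123393  0.0487432 ] [-4.72853982 -4.18238477  6.13953225]
0.05 [298.6 241.5] rider r166 [299.  243.3]
0.03 [297.8 246.6] rider r166 [298.3 248.8]
0.025 [297.5 247.7] rider r166 [298.1 250.1]
0.02 [297.3 248.8] rider r166 [297.9 251.5]
cols 286 rows 228
[[ 11  51  77  77  52  44  44  43  40  38  59 111 157 176 160  94  22  -3
  -12  -9  -9  -2  -4  -4]
 [  5  40  90 111  89  70  58  39  26  35  77 141 182 177 154  93  19  -1
   -7 -11 -11 -10  -3  -2]
 [  4  33  84  97  86  67  59  63  44  24  49 103 114 104  81  41   7  -3
   -5  -5  -5  -9  -9  -8]
 [ -2  18  46  53  46  52  63  88  80  42  15  23  26  17   6   1  -3  -3
   -7  -7  -6  -6  -6 -13]
 [ -6  -4   2  10   4   9  33  78 111  69 -10 -40 -17  -4  -4  -4  -6  -5
   -6  -7  -6  -5  -5  -6]
 [-10  -9  -8 -10  -7  -5  12  73 121  92 -33 -79 -34  -9  -4   0   0  -6
   -7  -6  -6  -5  -5  -6]
 [ -8  -9 -12  -7  -6  -4  10  65 113 105  -9 -88 -41 -10  -5  15   6  -3
   -5  -5  -5  -6  -7  -6]
 [-11  -9 -13  -8  -8  -7   6  60 108 118  23 -81 -53 -17  -4  24  16  -1
   -5  -6  -5  -6  -7  -5]
 [ -7  -7 -11 
[... 1306 characters left out ...]
43  -2 -23  -7  12  45  42   6  -3  -7 -11  -7  -7  -6  -4  -7  -5
   -9  -8  -5  -7  -7  -9]
 [ 79  49  -7 -37 -20   0  23  31  14   2  -8  -6  -7  -8  -3  -7  -3 -12
  -12  -7  -7  -8  -6 -11]
 [ 78  59  -6 -38 -20  -5  12  37  47  18  -5  -6  -7  -6  -7 -11  -3 -11
  -10  -8  -6  -5 -10 -10]
 [ 84  62   3 -39 -26  -8   1  24  43  14  -7  -9  -6 -11  -5  -8 -12 -11
   -8  -9  -6  -7 -14  -9]
 [ 81  74  32 -12 -18  -7  -3  12  22   4  -7 -10  -9  -3  -6  -8  -6  -9
   -8  -6  -9  -8 -13  -9]
 [ 80  78  46   5 -10  -6  -5  -1  -1  -5  -2  -7  -4  -3 -10  -2 -10 -10
   -7  -5  -7  -9 -12 -10]
 [ 66  72  58  18  -9  -9  -8  -9  -9  -8  -3  -2  -8  -7  -9  -8 -10  -8
  -10  -8 -13 -10 -13 -11]]
```

View pics/scene_q1.png

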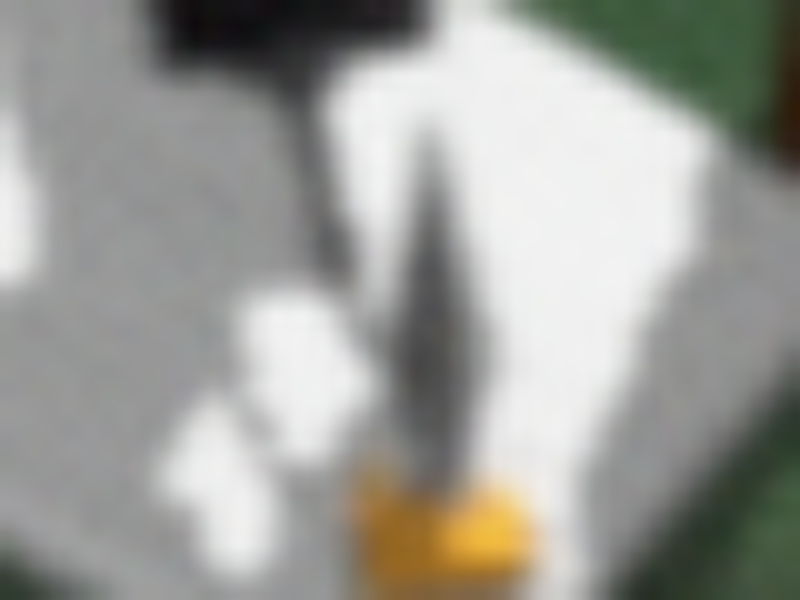

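```bash
cat > edge.py <<'E'
import sys
from h import *
from tip import off,P,mw,v
from scipy.optimize import brentq
S0=pickle.load(open('scene0.pkl','rb'))
def edge(p,c,r0,r1):
    g=p['image'].astype(float).mean(2)[r0:r1+1,c]; i=int(np.argmin(g[:6])) ; lo=g[:6].min(); hi=np.sort(g[i:])[-3:].mean()
    m=(lo+hi)/2
    for j in range(i,len(g)-1):
        if g[j]<m<=g[j+1]: return r0+j+(m-g[j])/(g[j+1]-g[j]),lo,hi
    return np.nan,lo,hi
def pt(p,s,r,l,z,th):
    # rotate about pivot in arm plane
    dz=z-.05;return proj(p,mw(v,P(s,r*np.cos(th)+dz*np.sin(th),l,.05+dz*np.cos(th)-r*np.sin(th))))[0]+off['S']['s']
if __name__=='__main__':
    p=pickle.load(open(f'scene_{sys.argv[1]}.pkl','rb'));a=int(sys.argv[2])
    for c in(296,297,298,299,300):
        e0=edge(S0,c,222,232)[0];e1=edge(p,c,a,a+10)[0]
        out=[]
        for zb in(.046,.049):
            # edge at column c : find r,l with l s.t. col=c ; r fixed edge
            from scipy.optimize import fsolve
            # rest: find (r,l) projecting to (c,e0)
            r,l=fsolve(lambda q:pt(S0,-1,q[0],q[1],zb,0)-[c,e0],[.117,.0])
            # edge line at r const: row at col c after theta
            def row(th):
                A=pt(p,-1,r,-.02,zb,th);B=pt(p,-1,r,.02,zb,th);return A[1]+(c-A[0])*(B[1]-A[1])/(B[0]-A[0])
            th=brentq(lambda t:row(t)-e1,0,.25);out.append((round(r*1e3,1),round(l*1e3,1),round(th,4)))
        print(c,round(e0,2),round(e1,2),out)
E
python3 edge.py q1 226 | grep -v "^{"
python3 - <<'E'
import pickle
for f in('scene0','scene_q1'):
    p=pickle.load(open(''+f+'.pkl','rb'));print(p['image'].mean(2)[218:236,286:304].astype(int))
E
```

```text
296 227.11 230.76 [(np.float64(115.0), np.float64(3.0), 0.1331), (np.float64(117.5), np.float64(2.3), 0.1242)]
297 227.4 230.51 [(np.float64(116.1), np.float64(5.2), 0.1104), (np.float64(118.6), np.float64(4.5), 0.1033)]
298 227.12 230.27 [(np.float64(115.6), np.float64(7.7), 0.1129), (np.float64(118.0), np.float64(7.0), 0.1056)]
299 226.92 230.11 [(np.float64(115.2), np.float64(10.1), 0.1148), (np.float64(117.7), np.float64(9.4), 0.1073)]
300 226.84 229.85 [(np.float64(115.2), np.float64(12.5), 0.1078), (np.float64(117.7), np.float64(11.8), 0.1008)]
[[ 64  34  42  91 174 218 226 228 229 231 233 227 184  98  52  55  61  63]
 [ 79  39  31  80 165 210 227 230 230 232 234 230 196 119  60  59  64  74]
 [ 93  45  25  58 138 194 215 219 217 221 223 217 190 128  66  57  72  77]
 [ 99  51  24  43 101 148 171 173 170 164 160 153 129  90  54  57  75  77]
 [108  64  31  32  68 100 116 115 109 107 102 102  90  62  44  55  69  82]
 [120  81  37  20  35  55  59  59  52  50  46  49  51  45  44  50  68  81]
 [129  91  46  22  20  23  29  30  29  23  23  29  35  37  33  44  58  71]
 [133 100  50  21 
[... 1458 characters left out ...]
 52  42  50  84 104 101]
 [117  73  29  22  46  57  51  43  28  28  25  35  40  40  64 121 160 155]
 [128  80  36  17  18  19  21  17  17  23  23  28  36  39  62 129 200 217]
 [136  98  46  17  18  17  15  22  29  32  35  40  42  54  77 141 214 234]
 [136 105  56  34  33  31  30  34  43  49  68  91 114 129 153 191 225 238]
 [143 122  92  81  83  70  59  54  53  64 103 160 199 217 227 232 236 237]
 [149 147 137 131 132 119 103  86  64  82 144 206 234 236 237 236 239 239]
 [150 152 151 151 146 142 139 120  92 101 177 228 239 239 234 229 233 239]
 [149 149 152 149 148 147 147 138 112 105 168 227 238 237 221 204 225 237]
 [148 147 151 151 150 150 152 142 121 105 153 217 239 237 208 179 210 235]]
```

Request:
{"api": "arm_command", "payload": {
  "motion": [
    {"x": 0.3,"y": 0,"z": 2,"rx": 0,"ry": 0,"rz": 0,"hand": 1},
    {"x": 0.6,"y": 0,"z": 4.3,"rx": 0,"ry": 0,"rz": 0,"hand": 1},
    {"x": 0.6,"y": 0,"z": 4.3,"rx": 0,"ry": 0,"rz": 0,"hand": 1}
  ]
}}

```text
clock: 11.2
tcp_pos: [0.4624, -0.1912, 0.0445]
orientation: [0.073, -0.361, 0.929, 0.029]
wrist_force: [-4.6, -3.4, 7.7]
finger_gap: 0.0001
```

```bash
python3 cmp.py q2 s | grep -v "^{" | head -1; python3 ptr.py q2 scene0 s | grep -v "^{" |tail -44;  python3 edge.py q2 227 | grep -v "^{"
```

```text
11.25 [ 0.46243345 -0.19124237  0.04459793] [-5.37937387 -4.28385326  7.03387323]
 [ -5 -10  -9  -6  -4  -2  26  90 134 103 -18 -90 -40 -11  -3  16   5  -2
   -5  -5  -5  -6  -6  -5]
 [-12 -10 -11  -7  -6  -5  11  66 121 124  19 -81 -52 -16  -5  24  15   0
   -4  -6  -6  -5  -6  -5]
 [ -5  -7 -12  -7  -7  -6  11  62 109 128  55 -69 -74 -32 -11  20  16  -2
   -7  -5  -6  -5  -4  -6]
 [ -8  -7  -5  -9  -6  -8   9  61 109 133  85 -34 -78 -42 -19  12  22   4
   -5  -7  -6  -6  -6  -6]
 [ -8 -10  -8  -7  -6 -11  10  55 101 130 117  24 -49 -44 -22  12  37  10
   -3  -5  -6  -6  -5  -6]
 [-10  -8  -8  -7  -4  -5   3  38  84 120 125  49 -39 -46 -26  15  41  17
   -1  -5  -6  -6  -5  -5]
 [ -8  -8  -8  -6  -8  -9  -4  14  59 111 120  53 -38 -61 -26   6  32  20
    0  -5  -5  -6  -6  -5]
 [-11 -11 -11  -6  -9 -11 -13 -12  23  73 108  61  -9 -45 -22  -1  11  30
    5  -4  -5  -7  -4  -6]
 [-10 -13  -7 -10  -9  -8 -23 -48 -28  31  86  76  23 -10 -10  -6  15  38
   14  -1  -6  -5  -5  -6]
 [ -7  -6 -11  -7  -7 -10 -30 -70 -61  -2  67  80  39   7  -8  -3  18  42
   20  -2  -5  -7  -6  -7]
 [-11 -1
[... 1058 characters left out ...]
8  -7  -5  -9  -7
   -7  -8 -10  -8 -12  -7]
 [ 65  75  57  31  43  64  58  24  -4  -8  -5  -1  -8  -7 -11  -8  -8  -7
   -7  -9  -9  -7 -12  -8]]
296 227.11 231.46 [(np.float64(115.0), np.float64(3.0), 0.1629), (np.float64(117.5), np.float64(2.3), 0.1515)]
297 227.4 231.35 [(np.float64(116.1), np.float64(5.2), 0.1444), (np.float64(118.6), np.float64(4.5), 0.1346)]
298 227.12 231.06 [(np.float64(115.6), np.float64(7.7), 0.1448), (np.float64(118.0), np.float64(7.0), 0.1349)]
299 226.92 230.9 [(np.float64(115.2), np.float64(10.1), 0.147), (np.float64(117.7), np.float64(9.4), 0.137)]
300 226.84 230.75 [(np.float64(115.2), np.float64(12.5), 0.1441), (np.float64(117.7), np.float64(11.8), 0.1342)]
```

View pics/scene_q2.png

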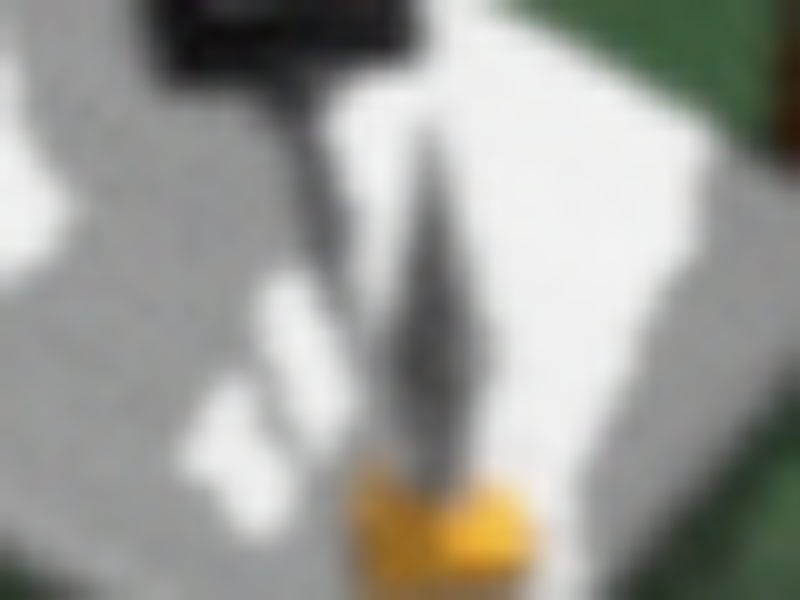

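Request:
{"api": "arm_command", "payload": {
  "motion": [
    {"x": 0.2,"y": 0,"z": 1.3,"rx": 0,"ry": 0,"rz": 0,"hand": 1},
    {"x": 0.2,"y": 0,"z": 1.3,"rx": 0,"ry": 0,"rz": 0,"hand": 1},
    {"x": 0.2,"y": 0,"z": 1.3,"rx": 0,"ry": 0,"rz": 0,"hand": 1}
  ]
}}

```text
clock: 11.62
tcp_pos: [0.4625, -0.1912, 0.0434]
orientation: [0.073, -0.361, 0.929, 0.028]
wrist_force: [-5.5, -4.2, 8.6]
finger_gap: -0.0003
```

```bash
python3 cmp.py q3 s | grep -v "^{" | head -1; python3 ptr.py q3 scene0 s | grep -v "^{" |tail -24;  python3 edge.py q3 227 | grep -v "^{"
```

```text
11.675 [ 0.46257829 -0.19124058  0.04343836] [-5.03472781 -3.8158665   7.02501375]
 [-12 -12 -10  -7 -12  -9 -25 -47 -51 -16  37  66  40   7  -6  -6  10  27
   11  -6  -6  -5  -7  -6]
 [-11 -10  -9 -10  -9  -9 -20 -32 -19  -2  27  64  51   8  -6  -4   0   1
   -3 -10  -6  -5  -5  -5]
 [ -9  -6  -5  -4   5  -2 -10  -4   7   4  19  59  54  14  -4  -8  -5  -7
   -7 -11  -7  -7  -6  -6]
 [ -4  -5  -6   2  15  11  13  37  45  17  16  43  42  13  -7  -5  -4  -5
  -10 -10  -7  -6  -5  -5]
 [ 31   7   0   3   3  -1   3  29  51  20   7   9  10  -1  -5 -10  -7 -11
   -9  -7  -4  -6  -6  -8]
 [ 70  40  11   4   3  -5  -1  22  49  24   0 -10  -4  -2  -6  -3  -5  -7
  -10  -8  -6  -6  -6  -8]
 [ 79  58  16  -4  -3  -2  -3  12  31  18  -6  -8 -10  -9  -6  -5  -2  -9
  -10  -8  -8  -9  -7 -11]
 [ 78  76  45  27  31  11  -1  -3   0  -2  -8  -9  -9  -8  -7 -10  -6 -14
  -10  -9  -7  -6  -9 -13]
 [ 81  77  46  33  43  24   3  -6  -8  -9 -11  -9  -8  -7  -4  -5 -11  -9
  -10  -9  -7  -6 -13  -7]
 [ 82  76  48  23  50  52  15  -2 -10  -9  -6 -10  -8  -4  -9  -7  -6  -7
   -9  -6  -7  -8 -10 -10]
 [ 78  75  47  22  54  67  36   9  -5  -7  -5  -9  -4  -3  -9  -4  -9 -11
   -5  -7  -8  -9 -11  -9]
 [ 66  72  56  31  43  63  55  25  -6  -9  -5   0 -10  -8  -7 -10  -7  -6
   -9  -6 -12 -10  -9 -12]]
296 227.11 231.81 [(np.float64(115.0), np.float64(3.0), 0.1783), (np.float64(117.5), np.float64(2.3), 0.1654)]
297 227.4 231.64 [(np.float64(116.1), np.float64(5.2), 0.1567), (np.float64(118.6), np.float64(4.5), 0.1459)]
298 227.12 231.41 [(np.float64(115.6), np.float64(7.7), 0.1599), (np.float64(118.0), np.float64(7.0), 0.1487)]
299 226.92 231.24 [(np.float64(115.2), np.float64(10.1), 0.1618), (np.float64(117.7), np.float64(9.4), 0.1504)]
300 226.84 231.11 [(np.float64(115.2), np.float64(12.5), 0.1594), (np.float64(117.7), np.float64(11.8), 0.1483)]
```

View pics/scene_q3.png

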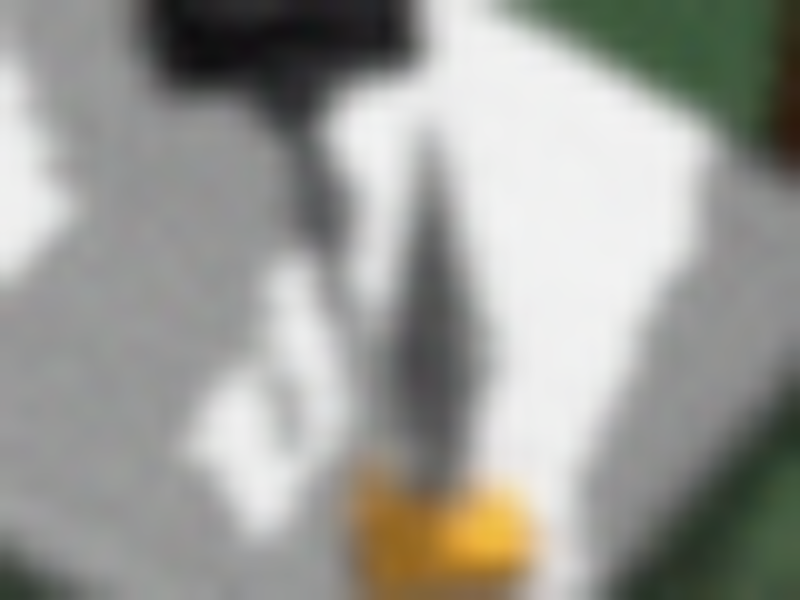

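Request:
{"api": "arm_command", "payload": {
  "motion": [
    {"x": 0,"y": 0,"z": 0.3,"rx": 0,"ry": 0,"rz": 0,"hand": 1},
    {"x": 0,"y": 0,"z": 0.3,"rx": 0,"ry": 0,"rz": 0,"hand": 1},
    {"x": 0,"y": 0,"z": 0.3,"rx": 0,"ry": 0,"rz": 0,"hand": 1},
    {"x": 0,"y": 0,"z": 0.3,"rx": 0,"ry": 0,"rz": 0,"hand": 1},
    {"x": 0,"y": 0,"z": 0.3,"rx": 0,"ry": 0,"rz": 0,"hand": 1},
    {"x": 0,"y": 0,"z": 0.3,"rx": 0,"ry": 0,"rz": 0,"hand": 1},
    {"x": 0,"y": 0,"z": 0.3,"rx": 0,"ry": 0,"rz": 0,"hand": 1},
    {"x": 0,"y": 0,"z": 0.3,"rx": 0,"ry": 0,"rz": 0,"hand": 1},
    {"x": 0,"y": 0,"z": 0.3,"rx": 0,"ry": 0,"rz": 0,"hand": 1},
    {"x": 0,"y": 0,"z": 0.3,"rx": 0,"ry": 0,"rz": 0,"hand": 1}
  ]
}}

```text
clock: 12.92
tcp_pos: [0.4625, -0.1912, 0.0431]
orientation: [0.073, -0.361, 0.929, 0.028]
wrist_force: [-5.6, -2.7, 8.9]
finger_gap: 0.0003
```

```bash
python3 cmp.py q4 s | grep -v "^{" | head -1; python3 ptr.py q4 scene0 s | grep -v "^{" |tail -24|head -12;  python3 edge.py q4 227 | grep -v "^{"
```

```text
12.975 [ 0.46256181 -0.19122947  0.04316688] [-6.04456213 -4.23414219  8.06326514]
 [-10 -10  -9  -9 -13 -11 -26 -49 -51 -16  35  67  39   7  -7  -6  15  27
   13  -4  -7  -6  -6  -5]
 [-11 -10  -7 -10  -5  -9 -21 -29 -20  -2  23  62  45   6  -6  -5  -5   2
   -2  -9  -7  -5  -5  -6]
 [ -7  -7  -9  -5   5  -4 -12  -2   9   5  23  57  52  15  -2  -8  -9 -11
   -7  -9  -7  -7  -5  -6]
 [ -3  -3  -7   0  13   9  11  35  50  26  21  44  43  13  -6  -4  -5  -6
   -8 -10  -6  -5  -6  -6]
 [ 32  12   0   4   5   0   0  23  48  40  24  14  10  -1  -6 -10  -9  -9
  -10  -6  -5  -6  -7  -8]
 [ 69  46  13  18   9  -4  -3   6  28  25   6  -5  -6  -5  -5  -6 -10  -5
  -10  -8  -5  -6  -6  -8]
296 227.11 231.94 [(np.float64(115.0), np.float64(3.0), 0.1845), (np.float64(117.5), np.float64(2.3), 0.171)]
297 227.4 231.72 [(np.float64(116.1), np.float64(5.2), 0.1604), (np.float64(118.6), np.float64(4.5), 0.1492)]
298 227.12 231.55 [(np.float64(115.6), np.float64(7.7), 0.1659), (np.float64(118.0), np.float64(7.0), 0.1542)]
299 226.92 231.32 [(np.float64(115.2), np.float64(10.1), 0.1654), (np.float64(117.7), np.float64(9.4), 0.1537)]
300 226.84 231.15 [(np.float64(115.2), np.float64(12.5), 0.1612), (np.float64(117.7), np.float64(11.8), 0.1499)]
```

Request:
{"api": "arm_command", "payload": {
  "motion": [
    {"x": -1,"y": 0,"z": -8,"rx": 0,"ry": 0,"rz": 0,"hand": 1},
    {"x": -2,"y": 0,"z": -15,"rx": 0,"ry": 0,"rz": 0,"hand": 1},
    {"x": -3,"y": 0,"z": -22,"rx": 0,"ry": 0,"rz": 0,"hand": 1},
    {"x": -3,"y": 0,"z": -50,"rx": 0,"ry": 0,"rz": 0,"hand": 1},
    {"x": -3,"y": 0,"z": -90,"rx": 0,"ry": 0,"rz": 0,"hand": 1},
    {"x": -3,"y": 0,"z": -120,"rx": 0,"ry": 0,"rz": 0,"hand": 1},
    {"x": -3,"y": 0,"z": -120,"rx": 0,"ry": 0,"rz": 0,"hand": 1},
    {"x": -3,"y": 0,"z": -120,"rx": 0,"ry": 0,"rz": 0,"hand": 1}
  ]
}}

```text
clock: 13.98
tcp_pos: [0.4508, -0.2005, 0.1608]
orientation: [0.074, -0.361, 0.929, 0.03]
wrist_force: [-0.4, 0.4, -0.2]
finger_gap: -0.0003
```

```bash
python3 look.py end; python3 ptr.py end scene0 s | grep -v "^{" | head -30
python3 - <<'E'
from h import *
p=pickle.load(open('scene_end.pkl','rb'));cv2.imwrite('pics/end_full.png',cv2.resize(p['image'][:,:,::-1],(800,600)))
E
```

```text
14.075 [ 0.4504116  -0.20027614  0.1601976 ] [-0.69242225  0.16164688  0.52809633]
cols 286 rows 228
[[ -5  -8  -5  -1  -4  -2   1  -4  -1  -3  -6  -9  -9  -7  -6  -6  -8  -9
   -9 -10  -9  -5  -5  -5]
 [ -5  -6  -5  -5  -5  -2  -4  -6  -5  -3  -3 -10  -5  -5  -8  -4  -5  -4
   -7  -9  -8 -11  -3  -2]
 [ -9  -6  -7 -10  -5  -6  -4  -5  -6  -5  -7  -6  -4  -5  -5  -5  -6  -4
   -5  -5  -5 -10  -9  -4]
 [ -6  -7  -8  -6  -6  -3  -8  -9 -11  -5  -7 -13  -5  -3  -6  -4  -5  -3
   -6  -5  -5  -6  -6  -9]
 [ -7  -3 -10  -3  -5  -9  -7  -8  -6 -11  -9 -11  -7  -5  -5  -5  -5  -5
   -5  -7  -5  -5  -4  -6]
 [ -7  -6  -5  -6 -11  -8  -8  -9  -9  -8  -6  -6  -7  -5  -5  -4  -5  -4
   -7  -4  -4  -5  -4  -7]
 [ -5  -8  -7  -7  -7  -6  -7  -9  -7 -12  -9 -11 -12  -5 -10  -8  -6  -4
   -5  -4  -4  -6  -6  -6]
 [ -8  -8  -8  -6  -5  -5  -9 -11  -4  -7 -10  -8  -9  -8 -10 -13  -5  -4
   -5  -6  -6  -5  -5  -4]
 [ -7  -5  -9 -10  -6  -6 -10 -10  -5  -5  -6 -10 -11  -8 -10  -8 -12  -6
   -6  -5  -4  -5  -4  -5]
 [ -8  -8  -5  -7  -3  -9 -10  -8  -3  -5  -9  -4 -11  -6  -9 -11 -11  -6
   -5  -7  -4  -5  -5  -5]
 [ -8  -8  -6 -10  -6 -11  -8  -9  -4  -5  -5 -10  -7  -9 -10  -9  -9  -6
   -5  -5  -6  -4  -5  -5]
 [ -8  -7  -4  -8  -3  -7  -5 -12  -7  -7  -6  -8  -7  -7 -12  -7  -9  -8
   -6  -5  -5  -4  -4  -5]
 [ -4  -5  -7  -4  -5  -7  -3  -8  -9  -5  -7  -9  -8  -9  -5  -3 -10 -10
   -5  -5  -3  -5  -5  -3]
 [ -6 -11 -10  -6  -6  -7  -6  -9  -9  -7  -5  -7  -6  -8  -3  -6 -12  -7
   -7  -4  -4  -7  -5  -4]
 [-10 -11  -6 -10  -7  -5 -13  -9  -7  -6  -5  -5 -11  -9  -6  -4 -11  -6
```

View pics/end_full.png

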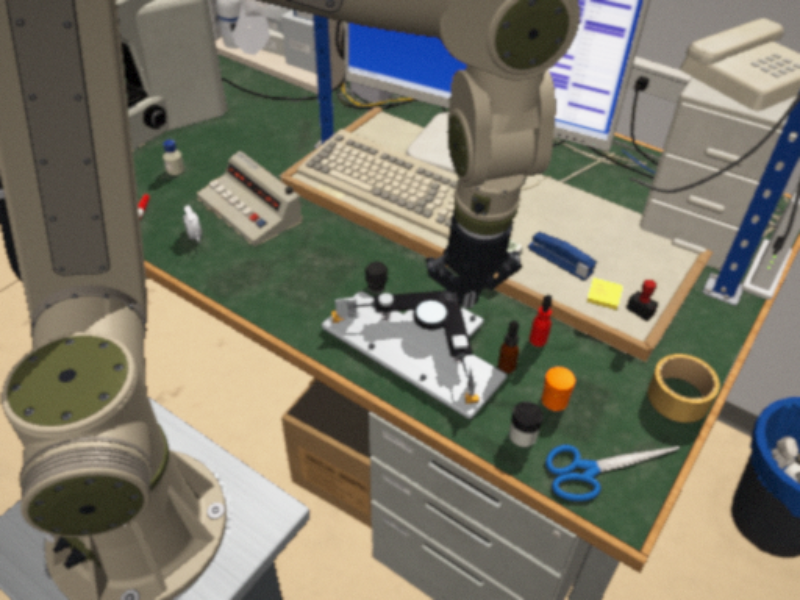

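The hand is clear of everything. Both pointers are back at rest, and the riders, bottle (510,350), eyepiece (376,275) and canister (525,425) stand where they were.

```bash
python3 -c "
from workcell import hand_in;print(hand_in())"
```

```text
the job is handed in; nothing more can be done
None
```

I pressed the round-pad corner, then the square-pad corner, each with closed fingertips. I held each for over a second near its rider tip, released it, and handed the job in at about 14 s on the robot's clock.

**Pointer against rider at the hold:**

| Corner | Pointer tip height | Rider tip height | Uncertainty |
|---|---|---|---|
| Round | about 23 mm | about 23 mm | about 1 mm |
| Square | about 24.5 mm | about 24.4 mm | about 1.5 mm |

- **Square corner:** this one is less certain because the camera looks along that arm. My three tilt estimates at the hold were 0.152 to 0.165 rad from the plate edge, 0.155 from the visible tip, and 0.163 from the height-to-tilt relation measured on the round corner.
- **Disagreement on the round corner:** fingertip height alone suggested more tilt (0.19 to 0.20 rad) than the picture did (about 0.17). I trusted the picture, because it shows the pointer and rider together.
- **Forces:** the recorded wrist-force readings stayed at about 11 N or less.
- **After release:** comparing pictures with the start showed each pointer back at rest after its press. The last overall picture showed the riders, bottle, eyepiece, canister and look-alikes where they had been, and the hand clear of everything.

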